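# Clear the jammed cassette from the chute dispenser

### The arm

A 6-joint arm with a two-finger parallel gripper is mounted at the origin on the work surface; the furniture and walls round the work are solid. World frame = base frame: x ahead of the robot, y to its left, z up, the work surface at z = 0. Lengths are in mm, angles in rad, forces in N, time in s.
With the tool pointing down it reaches from about 350 to 975 mm from the base axis. Payload 7.1 kg.
Tool frame: the origin (TCP) lies at the very end of the fingers, on their centre line; the grasp point (between the pads) lies 19 mm behind it (ctrl.grip_point_offset is the distance from the TCP to the grasp point, in mm); x points along the fingers, y is the direction in which the jaws open and shut, and the axes are right-handed (so a half turn about x gives the same grasp; the last joint's range is limited). The gripper opens to 88 mm and grips with 3 to 60 N. Pads are 20 mm wide; open, the fingers measure 115 mm over their backs; the gripper's body (75 mm by 178 mm) begins 61 mm behind the grasp point.
Start: joints at [-1.132, 0.423, 1.63, -0, 1.089, -0.019], TCP at [276.249, -560.617, 186.975] pointing down, gripper open.
Joint ranges: [-3, 3], [-0.9, 2.11], [0.09, 2.58], [-1.31, 4.45], [0.11, 2.69], [-2.54, 2.54]. Speed limits (rad/s): [2.39, 2.39, 3.01, 3.14, 3.14, 3.14].

### API

Orientations are given as a rotation vector (axis times angle).
In Python, from workcell import ctrl, vision, workorder gives the robot as it stands.
- The arm moves only by the shell command python3 -m crank 'ROWS'. ROWS is JSON, a list of rows, each a list of 3 entries, a list of its own where there are three numbers: the shift along the tool's x, y, z in m, then the turn, a rotation vector about the tool's x, y, z in rad, then the finger opening in m, from 0 to 0.0878. In form: [[[dx, dy, dz], [wx, wy, wz], jaw], ...]. A call has exactly 8 rows; each row shifts and turns the commanded pose from where the row before left it, along the tool's axes as they then stand; what a row does not reach is not made up. A row lasts 1/12 s, in which the tool goes at most 41.7 mm and 7.16 degrees, less where a joint would pass 70% of its speed; a pose out of reach is approached as far as the arm can. A call with a gripper value outside its range is refused whole. The fingers move at their own pace and stop on an object; the grip force is fixed at half the most. Time passes only in rows, so rows that do not move let the fingers close, or fill a call up. It gives the time, the measured TCP pose, the force and the opening at its end, in the units of the state.
- ctrl.get_obs(): the state, without advancing time (a new reading comes with each control period).
- vision.get_image(name): name is "scene" or "top" or "wrist"; returns a dict with "img" (400x640x3 uint8, blue, green, red), "mtx" (3x3 intrinsics, pixels), "k1" (the pictures are not rectified: a ray, as slopes to the right and down, at radius r is drawn at 1 + k1 r^2 times it, then the intrinsics apply), "rvec" (rotation vector, rad) and "tvec" (3), from world to camera coordinates, as OpenCV has them; the wrist camera has in their place "hand_eye" (4x4, takes a point from camera to tool coordinates, whose origin is the TCP and whose axes are the tool frame's). Camera axes: x right, y down, z forward; pixel columns grow to the right and rows downward; lengths in mm; the calibration is good to about 2 mm. A picture is of the moment at which its call begins: read the wrist's pose just before it. There is no depth.
- workorder.close_job(): hands the job in, once; it reports no verdict.
The state is a dict: "t": time; "qpos": joint angles; "qvel": joint speeds; "joint_torque": joint torques, N m; "ee_pos": TCP position; "orientation": TCP orientation; "ft_force": force on the tool from outside, world axes, zero at the start; "moment": the same for the moment, N m; "width": finger opening in mm.
Only numpy, scipy, OpenCV 4.12 (cv2) and the standard library are available. Lean on these libraries where they do the work, as an engineer would, in place of code of your own. Each camera call takes 0.05 s, during which the arm holds its last target.

### The job

A cassette is jammed under the guide lips at the low end of the sloping desk dispenser. Slide the shutter up the chute until it is fully open, nudge the cassette backward up the chute until it is free of the lips, lift it out and set it down gently, standing on its foot plate, in the open tray; then slide the shutter fully shut again. Do not disturb the mug, spool, mouse or tin standing around.

Things in the scene. Friction and masses are not known exactly. Their poses are not given: they have to be found in the camera images.
- dispenser: Fixed desk dispenser: sloping channel 335 mm long on a 110 mm wide foot. Origin on the desk under its centre; x axis level, up the chute; y across; z up. The channel floor rises 10 degrees towards +x and is 55 mm over the desk above the origin; from there s runs up along the slope, w square to the floor. Inside 75 mm wide; walls and outer rails (47 mm either side of the middle) reach w = 24 mm.
- lips_edge (a point): Middle of the slot at the upper end of the two fixed steel guide lips (s = -68 mm, w = 18 mm). The lips reach in from each wall over s = -142 to -68 mm at w = 14 to 18 mm and leave a 50 mm wide slot. Spring catches in the walls at s = -98 mm grip the waist of the foot plate; 5 to 20 N up the slope, best low on the body, pushes it off them, and they let go after about 50 mm.
- window_mid (a point): Middle of the open window, on the channel floor (s = -3 mm). The window runs from the lips (s = -68 mm) to a low cross wall at s = +62 mm that stops the foot plate; here the cassette can be lifted out. It stays on the slope where it is left. Low end stop of the chute at s = -152 mm, w up to 16 mm.
- shutter (a joint): Travel of the sliding shutter up the chute in m: 0 = shut (over the window), 0.125 = fully open. Moves along the 10 degree slope with about 2 N of friction and stays where it is left. Its plate is 100 mm long, at w = 20 to 24 mm; shut it covers s = -62 to +38 mm and blocks the cassette's body, fully open it covers s = +63 to +163 mm.
- shutter_grip (a point): Centre of the black upright grip tab on the shutter, which moves with it: 60 mm long along the chute, 12 mm thick across it, standing about 32 mm over the plate (w = 24 to 57 mm; this point is at w = 40 mm, and s = -12 mm when shut). x axis up the slope, y across, z square to the slope.
- cassette_center (a point): Centre of the loose cassette, 29 mm over its underside (0.1 to 0.2 kg). Grey foot plate 80 mm long (its x), 72 mm wide (y), 10 mm thick, with a 66 mm wide waist at mid-length; on it a white upright body 56 mm long, 36 mm wide, from 10 to 58 mm height. In the chute its x axis points up the slope; it starts near s = -98 mm, foot plate under the lips, body rising through the slot.
- tray: Fixed black open tray 130 mm (x) by 140 mm (y), 28 mm high, walls and floor 4 to 5 mm thick. Origin: centre of its underside on the desk; z up.
- mug: Spotted mug, 91 mm high, bystander; origin at its underside.
- spool: Spool of line 62 mm across, 24 mm high, bystander; origin at its underside.
- mouse: Black computer mouse 104 x 64 x 36 mm, bystander; origin at its underside.
- tin: Round flat tin 70 mm across, 20 mm high, bystander; origin at its underside.

How it is judged:
By the outcome, as a careful person would: the job done as asked, in the order asked, and still so for the second after the job is handed in, with the robot touching nothing.
It also fails if it takes over 67 s, if anything falls off the work surface, if the arm or the gripper's body presses on something with over 40 N, if the wrist force passes 120 N, or if a joint passes its speed limit or range.

## Working session

There is one attempt and no reset: what is moved stays moved. The work goes in short steps, Python scripts to look and compute and a shell command to move; the robot and the scene stay as the last step left them, time stands still between calls to the robot, and variables do not carry over. Pictures are saved under pics/ and viewed, and the job is handed in when it is done.

```bash
ls; mkdir -p pics; python3 - <<'E'
from workcell import ctrl, vision
import cv2,numpy as np
o=ctrl.get_obs();print(o)
for n in ["scene","top","wrist"]:
    d=vision.get_image(n); cv2.imwrite(f"pics/{n}0.png",d["img"]); print(n,{k:np.round(np.array(v),4).tolist() for k,v in d.items() if k!="img"})
E
```

```text
pics
{'t': 0.0, 'qpos': array([-1.13198983e+00,  4.23805883e-01,  1.63071030e+00, -1.37371323e-05,
        1.08856648e+00, -1.90190165e-02]), 'qvel': array([-0.00025741, -0.00024645, -0.00268217, -0.0012476 ,  0.00091138,
        0.00106829]), 'joint_torque': array([ 6.82143946e-04, -5.44629836e+01, -2.73666787e+01,  6.42889109e-02,
        2.27737916e-02, -1.03315285e-04]), 'ee_pos': array([ 275.99788473, -560.07684077,  186.21557712]), 'orientation': array([ 1.96725083,  0.45991517, -1.96790207]), 'ft_force': array([-0.10836025,  0.0549133 , -0.85223667]), 'moment': array([ 0.03011069,  0.02761789, -0.01098003]), 'width': 87.83628387339584}
scene {'mtx': [[501.1565, 0.0, 319.2821], [0.0, 501.1565, 201.8472], [0.0, 0.0, 1.0]], 'k1': -0.1384, 'rvec': [1.8975, 1.7337, -0.6248], 'tvec': [-106.9259, -392.1575, 1656.9828]}
top {'mtx': [[453.641, 0.0, 318.9371], [0.0, 453.641, 200.3737], [0.0, 0.0, 1.0]], 'k1': -0.0649, 'rvec': [2.1735, -2.1356, 0.1987], 'tvec': [36.4058, 622.5685, 1192.6259]}
wrist {'mtx': [[352.5838, 0.0, 318.3098], [0.0, 352.5838, 203.9001], [0.0, 0.0, 1.0]], 'k1': 0.025, 'hand_eye': [[-0.0001, -0.2863, 0.9582, -198.3148], [1.0, -0.0007, -0.0001, -0.9558], [0.0007, 0.9582, 0.2863, -78.4448], [0.0, 0.0, 0.0, 1.0]]}
```

View pics/scene0.png

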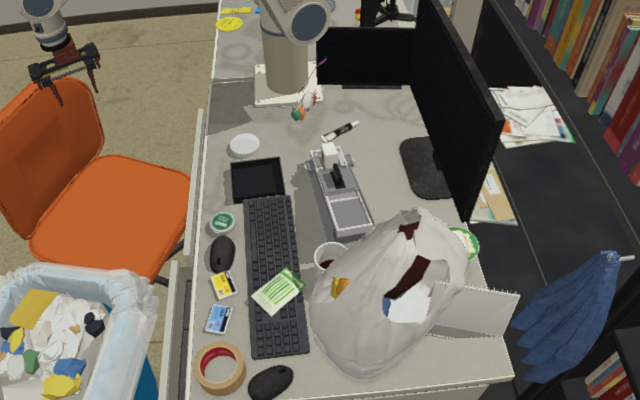

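View pics/top0.png

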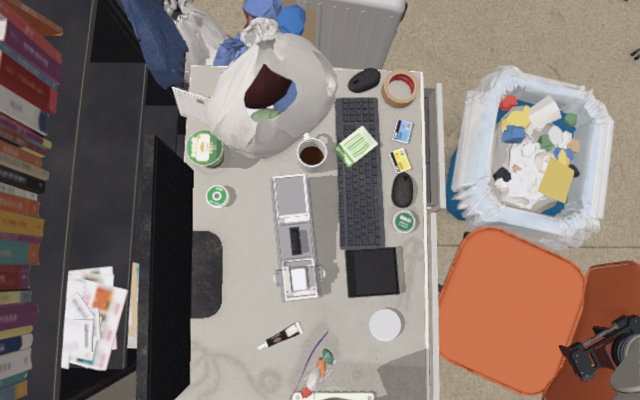

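View pics/wrist0.png

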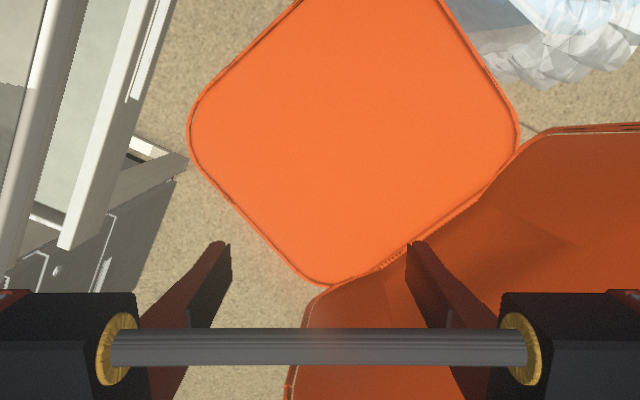

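```bash
cat > h.py <<'E'
import numpy as np, cv2
from scipy.spatial.transform import Rotation as R
from workcell import ctrl, vision
def cam(d,o=None):
    if "rvec" in d:
        Rm=cv2.Rodrigues(np.array(d["rvec"],float))[0]; t=np.array(d["tvec"],float).ravel()
    else:
        T=np.eye(4);T[:3,:3]=R.from_rotvec(o["orientation"]).as_matrix();T[:3,3]=o["ee_pos"]
        W=T@np.array(d["hand_eye"]); Rm=W[:3,:3].T; t=-Rm@W[:3,3]
    return Rm,t,np.array(d["mtx"]),float(d["k1"])
def proj(c,P):
    Rm,t,K,k=c; P=np.atleast_2d(P).astype(float)
    return cv2.projectPoints(P,cv2.Rodrigues(Rm)[0],t,K,np.array([k,0,0,0.]))[0][:,0]
def ray(c,uv):
    Rm,t,K,k=c
    p=cv2.undistortPointsIter(np.array([[uv]],float),K,np.array([k,0,0,0.]),None,None,(3,50,1e-9))[0,0]
    return -Rm.T@t, Rm.T@np.array([p[0],p[1],1])
def onz(c,uv,z):
    o,d=ray(c,uv); return o+d*(z-o[2])/d[2]
def snap(n):
    o=ctrl.get_obs(); d=vision.get_image(n); return d["img"],cam(d,o),o
def crop(img,x0,y0,x1,y1,s,name):
    cv2.imwrite("pics/"+name,cv2.resize(img[y0:y1,x0:x1],None,fx=s,fy=s,interpolation=cv2.INTER_CUBIC))
E
python3 - <<'E'
from h import *
for n in ["scene","top"]:
    d=vision.get_image(n); c=cam(d); 
    import pickle; pickle.dump((d["img"],c),open(n+".pkl","wb"))
    if n=="top": crop(d["img"],260,165,420,305,5,"topc.png")
    else: crop(d["img"],220,130,400,260,4.4,"scenec.png")
E
```

```text
(no output)
```

View pics/topc.png

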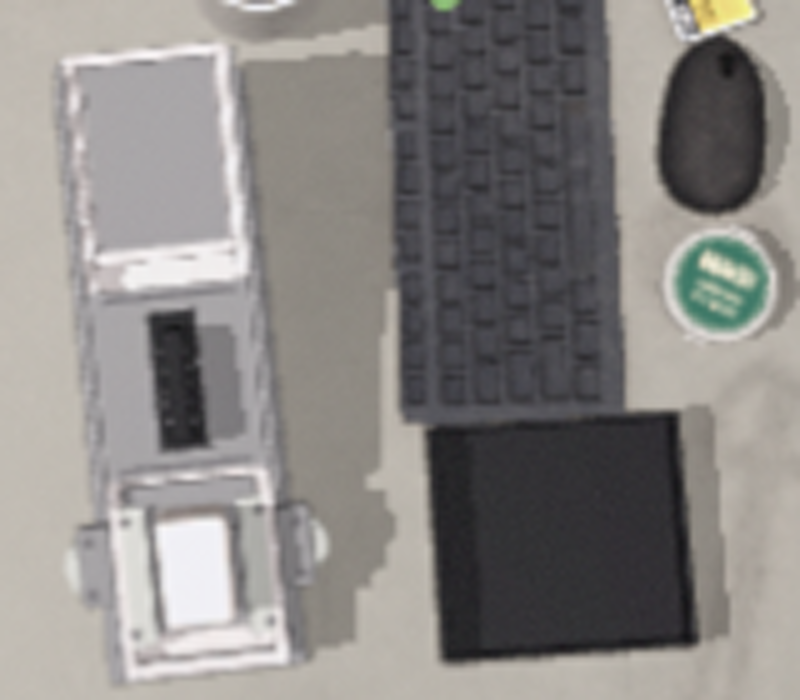

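View pics/scenec.png

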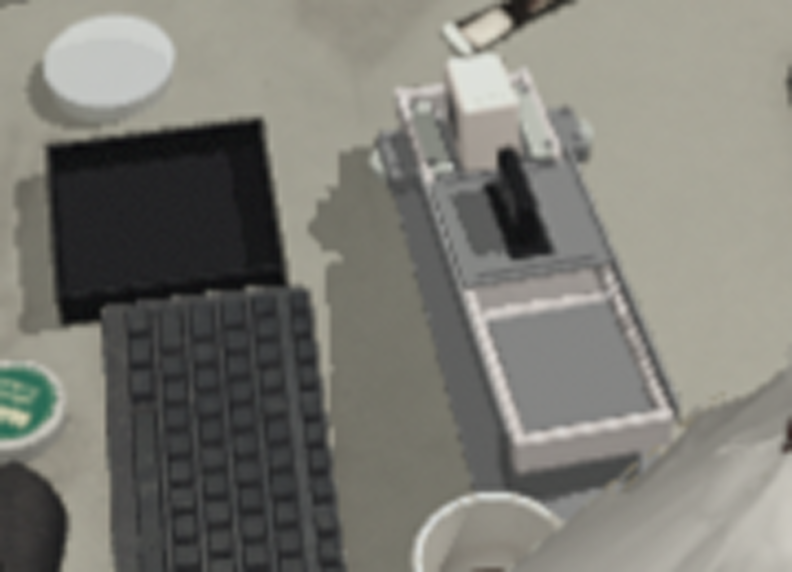

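```bash
cat > fit.py <<'E'
from h import *
import pickle
from scipy.optimize import least_squares
it,ct=pickle.load(open("top.pkl","rb")); isc,cs=pickle.load(open("scene.pkl","rb"))
a=np.deg2rad(10)
def sw(s,y,w): return np.array([s*np.cos(a)-w*np.sin(a), y, 55+s*np.sin(a)+w*np.cos(a)])
def world(p,P): 
    c,s=np.cos(p[2]),np.sin(p[2]); return np.array([p[0]+c*P[0]-s*P[1],p[1]+s*P[0]+c*P[1],P[2]])
T=lambda u,v:(260+u/5,165+v/5); S=lambda u,v:(220+u/4.4,130+v/4.4)
E
python3 - <<'E'
from fit import *
print("top cam",-ct[0].T@ct[1],"scene",-cs[0].T@cs[1])
g=onz(ct,T(178,379),55-2+57*.985); k=onz(ct,T(195,573),55-17+58*.985)
print(g,k, np.rad2deg(np.arctan2(*(g-k)[[1,0]])))
# grip corners, body top corners (top image); left = +y
obs=[(ct,T(150,313),sw(18,6,57)),(ct,T(195,308),sw(18,-6,57)),(ct,T(160,450),sw(-42,6,57)),(ct,T(208,445),sw(-42,-6,57))]
def res(p,ds=True):
    r=[]
    for c,uv,P in obs: r+=list(proj(c,world(p,P))[0]-uv)
    for uv,dx,dy in [((155,522),28,18),((228,515),28,-18),((235,625),-28,-18),((163,632),-28,18)]:
        r+=list(proj(ct,world(p,sw(p[3]+dx,p[4]+dy,58)))[0]-T(*uv))
    for uv,dx,dy in [((447,62),-28,-18),((503,55),-28,18),((515,95),28,18),((462,103),28,-18)]:
        r+=list(proj(cs,world(p,sw(p[3]+dx,p[4]+dy,58)))[0]-S(*uv))
    return np.array(r)
yaw=np.arctan2(*(g-k)[[1,0]])
q=least_squares(res,[g[0],g[1],yaw,-98,0],loss="soft_l1")
print(q.x,np.rad2deg(q.x[2]));print(np.round(res(q.x),1).reshape(-1,2).tolist())
np.save("p.npy",q.x)
# tray
for uv in [(425,430),(678,412),(697,642),(443,662)]: print(onz(ct,T(*uv),28).round(1))
for uv in [(48,147),(262,122),(286,280),(63,323)]: print("sc",onz(cs,S(*uv),28).round(1))
E
```

```text
top cam [ 430.97076891   82.46966826 1272.29572365] scene [1356.7906717    -5.76486751 1034.35894495]
[506.37867234 107.2489151  109.145     ] [408.17738468  96.64826709  95.13      ] 6.161116286535693
[ 5.27714781e+02  1.09087196e+02  8.27236717e-02 -1.12070613e+02
 -1.46395456e+00] 4.739717254489406
[[2.5, 1.8], [-1.8, 2.5], [2.0, -2.3], [-2.9, -1.6], [-0.1, -0.0], [-0.7, 0.4], [-0.7, 0.0], [-0.3, -0.4], [-1.1, -1.0], [-0.8, -1.1], [0.5, 1.6], [-0.9, 1.5]]
[486.1 -26.7  28. ]
[ 498.  -166.4   28. ]
[ 373.3 -175.9   28. ]
[361.2 -37.4  28. ]
sc [ 376.6 -172.8   28. ]
sc [367.8 -36.7  28. ]
sc [501.  -27.2  28. ]
sc [ 521.9 -160.3   28. ]
```

```bash
cat > ov.py <<'E'
from fit import *
def draw(p,tag):
    im1=cv2.resize(it[165:305,260:420],None,fx=5,fy=5,interpolation=cv2.INTER_CUBIC)
    im2=cv2.resize(isc[130:260,270:400],None,fx=4.4,fy=4.4,interpolation=cv2.INTER_CUBIC)
    L=[((0,0,255),[(-167,47,24),(167,47,24)]),((0,0,255),[(-167,-47,24),(167,-47,24)]),
       ((0,255,0),[(-62,47,24),(-62,-47,24),(38,-47,24),(38,47,24)]),
       ((255,0,0),[(-68,37.5,18),(-68,-37.5,18)]),((255,0,0),[(-142,25,18),(-68,25,18)]),((255,0,0),[(-142,-25,18),(-68,-25,18)]),
       ((0,255,255),[(-42,6,57),(18,6,57),(18,-6,57),(-42,-6,57),(-42,6,57)]),
       ((255,0,255),[(-152,37.5,16),(-152,-37.5,16)]),
       ((255,255,0),[(p[3]+i,p[4]+j,58) for i,j in [(28,18),(28,-18),(-28,-18),(-28,18),(28,18)]])]
    for im,c,o,f in [(im1,ct,(260,165),5),(im2,cs,(270,130),4.4)]:
        for col,pts in L:
            q=proj(c,np.array([world(p,sw(*P)) for P in pts])); q=((q+.5-o)*f-.5)
            cv2.polylines(im,[np.round(q).astype(int)],False,col,1)
    cv2.imwrite(f"pics/ovt{tag}.png",im1); cv2.imwrite(f"pics/ovs{tag}.png",im2)
E
python3 -c "
from ov import *
draw(np.load('p.npy'),'1')"
```

```text
(no output)
```

View pics/ovt1.png

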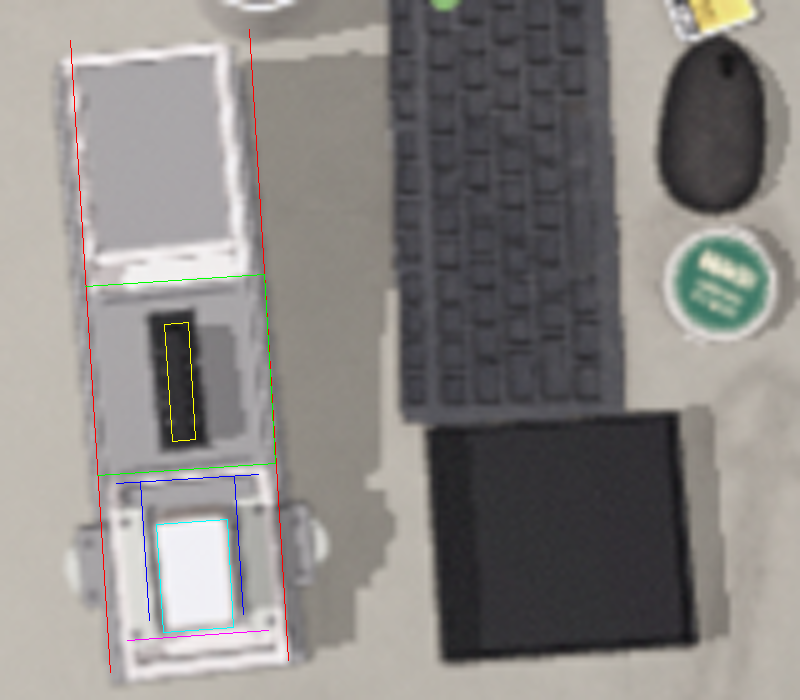

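View pics/ovs1.png

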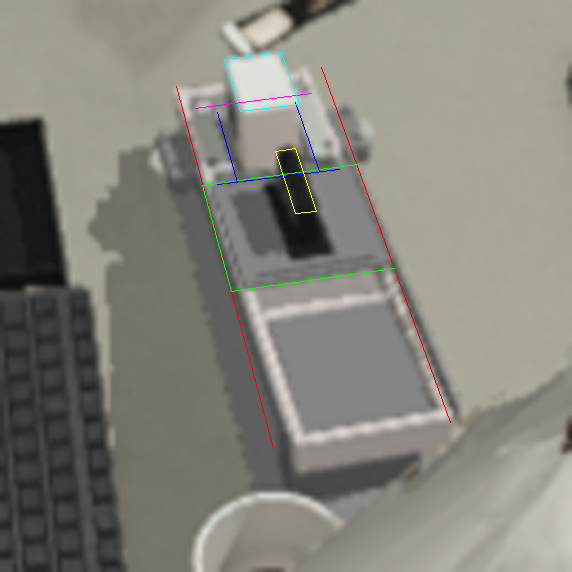

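```bash
python3 - <<'E'
from fit import *
o=ctrl.get_obs(); M=R.from_rotvec(o["orientation"]).as_matrix(); print(M.round(3),o["ee_pos"].round(1),o["t"])
for n,uv,z in [("mug",(312,152),91),("spool",(217,196),24),("mouse",(402,190),20),("green",(404,222),24),("white",(386,324),20)]: print(n,onz(ct,uv,z).round(0))
im=cv2.resize(it[225:305,300-35:300+35],None,fx=8,fy=8,interpolation=cv2.INTER_CUBIC); cv2.imwrite("pics/a.png",im[:600])
im=cv2.resize(it[165:240,300-40:300+40],None,fx=8,fy=8,interpolation=cv2.INTER_CUBIC); cv2.imwrite("pics/b.png",im[:600])
# desired orientation
p=np.load("p.npy"); yaw=np.deg2rad(6)
Rz=R.from_euler("z",yaw).as_matrix()
up=Rz@np.array([np.cos(a),0,np.sin(a)]); n=Rz@np.array([-np.sin(a),0,np.cos(a)]); 
for sg in (1,-1):
    z=sg*up; x=-n; y=np.cross(z,x); D=np.column_stack([x,y,z])
    print(sg,R.from_matrix(M.T@D).as_rotvec(), D.round(3).tolist())
E
```

```text
[[-0.     0.442 -0.897]
 [ 0.001 -0.897 -0.442]
 [-1.    -0.001 -0.   ]] [ 276.1 -560.4  186.6] 0.25
mug [746.  69.  91.]
spool [632. 330.  24.]
mouse [ 660. -188.   20.]
green [ 569. -192.   24.]
white [ 291. -140.   20.]
1 [-2.77898889 -0.04445481  0.24324429] [[0.173, -0.105, 0.979], [0.018, 0.995, 0.103], [-0.985, -0.0, 0.174]]
-1 [0.35208247 0.17279519 0.03157968] [[0.173, 0.105, -0.979], [0.018, -0.995, -0.103], [-0.985, 0.0, -0.174]]
```

View pics/a.png

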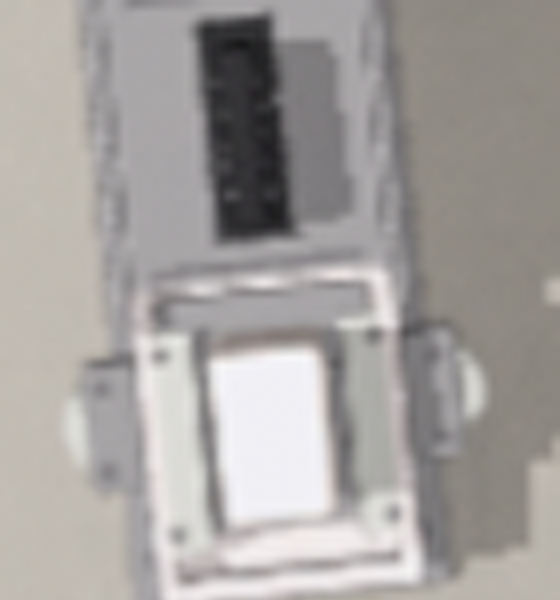

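View pics/b.png

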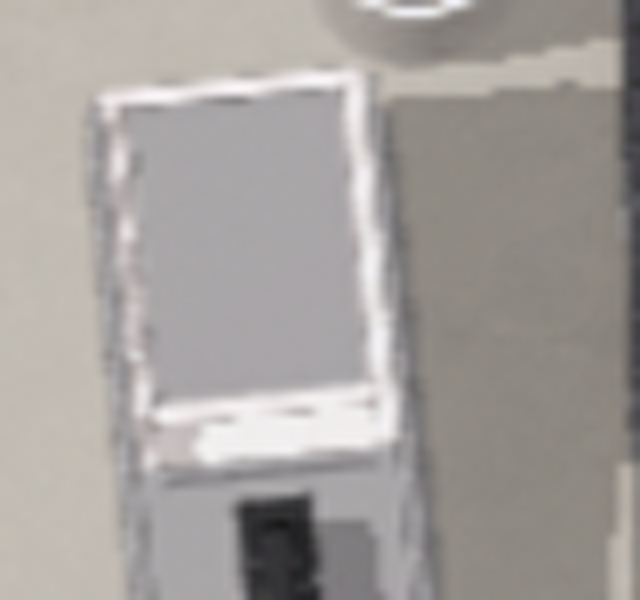

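```bash
python3 - <<'E'
from fit import *
A=lambda u,v:((u+.5)/8-.5+265,(v+.5)/8-.5+225); B=lambda u,v:((u+.5)/8-.5+260,(v+.5)/8-.5+165)
z=lambda s,w:55+s*np.sin(a)+w*np.cos(a)
F=[("low",A(292,589),z(-165,20)),("lip",A(270,328),z(-68,18)),("body",A(274,436),z(-98,58)),("grip",A(246,128),z(-12,45)),("plate lo",A(263,277),z(-62,24)),("plate hi",B(274,455),z(38,24)),("cw",B(269,400),z(62,16)),("up",B(229,88),z(167,24))]
P=np.array([onz(ct,f[1],f[2]) for f in F])
for f,q in zip(F,P): print(f[0],q.round(1))
m=np.polyfit(P[:,0],P[:,1],1); print(np.rad2deg(np.arctan(m[0])), (P[:,1]-np.polyval(m,P[:,0])).round(1))
E
```

```text
low [358.5  90.8  46. ]
lip [444.2  99.6  60.9]
body [409.5  97.2  95.1]
grip [507.8 108.3  97.2]
plate lo [460.7 102.2  67.9]
plate hi [558.6 113.6  85.2]
cw [577.2 115.8  81.5]
up [676.6 130.6 107.6]
7.002361159543976 [ 0.8 -0.8  0.9 -0.  -0.3 -1.  -1.1  1.5]
```

```bash
python3 -m crank '[[[-0.012,-0.027,-0.027],[0,0,0],0.087],[[-0.012,-0.027,-0.027],[0,0,0],0.087],[[-0.012,-0.027,-0.027],[0,0,0],0.087],[[-0.012,-0.027,-0.027],[0,0,0],0.087],[[-0.012,-0.027,-0.027],[0,0,0],0.087],[[-0.012,-0.027,-0.027],[0,0,0],0.087],[[-0.012,-0.027,-0.027],[0,0,0],0.087],[[-0.012,-0.027,-0.027],[0,0,0],0.087]]'
python3 -m crank '[[[-0.002,-0.028,-0.028],[0,0,0],0.087],[[-0.002,-0.028,-0.028],[0,0,0],0.087],[[-0.002,-0.028,-0.028],[0,0,0],0.087],[[-0.002,-0.028,-0.028],[0,0,0],0.087],[[-0.002,-0.028,-0.028],[0,0,0],0.087],[[-0.002,-0.028,-0.028],[0,0,0],0.087],[[-0.002,-0.028,-0.028],[0,0,0],0.087],[[-0.002,-0.028,-0.028],[0,0,0],0.087]]'
python3 -m crank '[[[0,-0.028,-0.028],[0,0,0],0.087],[[0,-0.028,-0.028],[0,0,0],0.087],[[0,0,0],[0.06,0.029,0.005],0.087],[[0,0,0],[0.06,0.029,0.005],0.087],[[0,0,0],[0.06,0.029,0.005],0.087],[[0,0,0],[0.06,0.029,0.005],0.087],[[0,0,0],[0.06,0.029,0.005],0.087],[[0,0,0],[0.06,0.029,0.005],0.087]]'
cat > g.py <<'E'
from fit import *
def tool(o): return R.from_rotvec(o["orientation"]).as_matrix()
def loc(p,o):
    """TCP in dispenser (s,y,w), and tool axes in disp frame"""
    d=o["ee_pos"]-np.array([p[0],p[1],55]); Rz=R.from_euler("z",p[2]).as_matrix()
    B=Rz@np.array([[np.cos(a),0,-np.sin(a)],[0,1,0],[np.sin(a),0,np.cos(a)]])
    return B.T@d, B.T@tool(o), B
E
python3 - <<'E'
from g import *
im,c,o=snap("wrist"); cv2.imwrite("pics/w1.png",im); pickle.dump((im,c,o),open("w1.pkl","wb"))
print(loc([516,109,np.deg2rad(6.8)],o),o["t"],o["ft_force"])
E
```

```text
t: 0.92
ee_pos: [374.6, -269.6, 283.6]
orientation: [1.967, 0.458, -1.967]
ft_force: [0.6, 0.5, 0.5]
width: 87.0
t: 1.58
ee_pos: [476.6, 30.6, 299.3]
orientation: [1.967, 0.458, -1.966]
ft_force: [0.6, -0.7, 0.4]
width: 87.2
t: 2.25
ee_pos: [501.8, 103.5, 298.9]
orientation: [2.362, 0.113, -1.978]
ft_force: [-0.3, 0.1, 0.2]
width: 86.8
(array([ 27.83608743,  -3.73988735, 242.78333978]), array([[ 0.00229842, -0.02450772, -0.999697  ],
       [-0.00222385, -0.99969729,  0.02450261],
       [-0.99999489,  0.00216686, -0.00235222]]), array([[ 0.97788013, -0.11840397, -0.17242665],
       [ 0.11660515,  0.99296551, -0.02056063],
       [ 0.17364818,  0.        ,  0.98480775]])) 2.25 [-0.25942648  0.05070182  0.22941435]
```

View pics/w1.png

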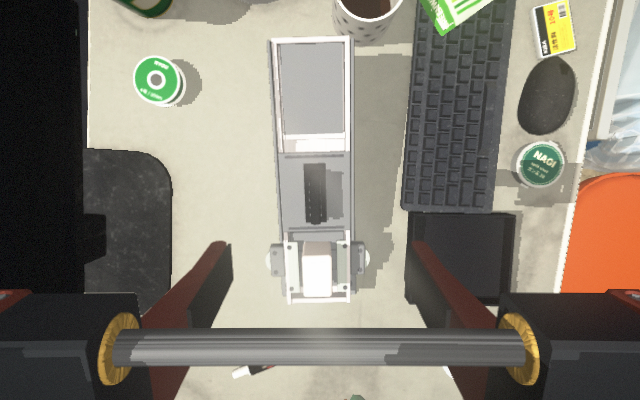

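```bash
python3 - <<'E'
from g import *
im,c,o=pickle.load(open("w1.pkl","rb"))
crop(im,255,200,385,310,5.4,"w1a.png")
crop(im,255,115,385,215,5.4,"w1b.png")
E
```

```text
(no output)
```

View pics/w1a.png

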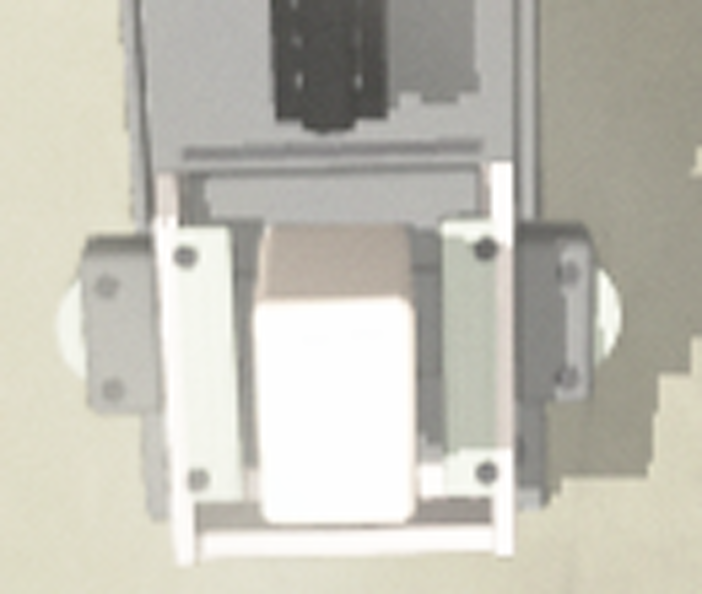

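View pics/w1b.png

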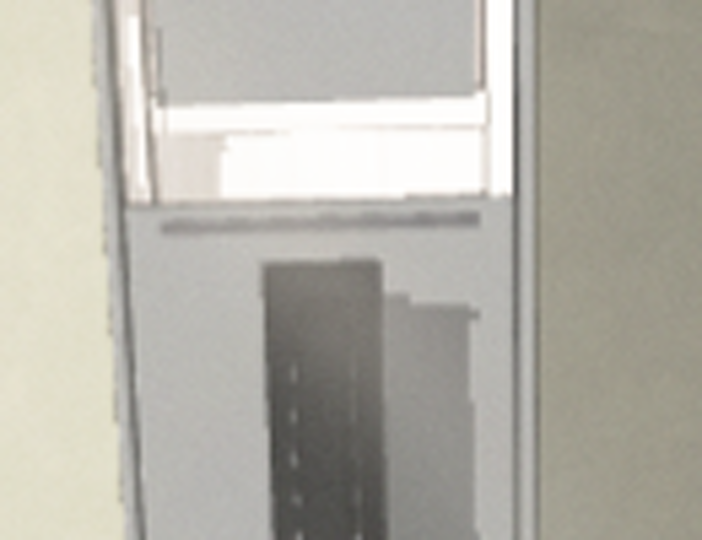

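```bash
cat > fit2.py <<'E'
from g import *
im,cw,o=pickle.load(open("w1.pkl","rb"))
A=lambda u,v:((u+.5)/8-.5+265,(v+.5)/8-.5+225); B=lambda u,v:((u+.5)/8-.5+260,(v+.5)/8-.5+165)
WA=lambda u,v:((u+.5)/5.4-.5+255,(v+.5)/5.4-.5+200); WB=lambda u,v:((u+.5)/5.4-.5+255,(v+.5)/5.4-.5+115)
S2=lambda u,v:((u+.5)/4.4-.5+220,(v+.5)/4.4-.5+130)
# p: x,y,yaw, sc, yc, q
def feats(p):
    x=[]
    for uv,s,y in [((231,228),-68,25),((442,222),-68,-25),((245,500),-142,25),((440,495),-142,-25)]: x.append((cw,WA(*uv),sw(s,y,18)))
    x.append((cw,WA(330,168),sw(-62+p[5],0,24))); x.append((cw,WB(320,203),sw(38+p[5],0,24)))
    for uv,i,j in [((255,300),28,18),((413,298),28,-18),((413,522),-28,-18),((265,522),-28,18)]: x.append((cw,WA(*uv),sw(p[3]+i,p[4]+j,58)))
    for uv,i,j in [((212,352),28,18),((325,345),28,-18),((335,518),-28,-18),((225,528),-28,18)]: x.append((ct,A(*uv),sw(p[3]+i,p[4]+j,58)))
    x.append((ct,A(263,277),sw(-62+p[5],0,24))); x.append((ct,B(274,455),sw(38+p[5],0,24)))
    x.append((ct,A(270,330),sw(-68,0,18)))
    for uv,i,j in [((447,62),-28,-18),((503,55),-28,18),((515,95),28,18),((462,103),28,-18)]: x.append((cs,S2(*uv),sw(p[3]+i,p[4]+j,58)))
    return x
def res(p,full=False):
    r=[(proj(c,world(p,P))[0]-uv)*(1 if c is cw else 2 if c is ct else 2) for c,uv,P in feats(p)]
    return np.array(r) if full else np.array(r).ravel()
q=least_squares(res,[518,109,.12,-98,0,0],loss="soft_l1")
print(q.x.round(2),np.rad2deg(q.x[2])); print(res(q.x,True).round(1).tolist()); np.save("p2.npy",q.x)
E
python3 fit2.py
```

```text
[ 5.1414e+02  1.0895e+02  1.1000e-01 -9.6590e+01  2.9000e-01  1.0860e+01] 6.322002412354284
[[0.2, -0.3], [-0.2, 0.2], [-0.6, 0.3], [0.4, 0.6], [1.0, -0.1], [1.3, -0.9], [-0.4, -0.2], [0.7, -0.3], [1.0, 0.2], [-0.9, 0.6], [-0.9, 0.7], [-1.1, -0.3], [0.3, -0.3], [-0.2, -0.1], [-0.6, 0.6], [-0.2, 0.5], [-1.2, -0.7], [-1.9, -1.5], [-1.2, -2.0], [2.5, 3.1], [-0.3, 3.4]]
```

```bash
python3 - <<'E'
from g import *
im,cw,_=pickle.load(open("w1.pkl","rb")); p=np.load("p2.npy"); o=ctrl.get_obs()
l,Rt,B=loc(p,o); print(l.round(1),Rt.round(3).tolist(),o["t"])
for z in (0,100,200): print(z,onz(ct,(285,155),z).round(0),onz(ct,(262,158),z).round(0),onz(cw,(250,5),z).round(0),onz(ct,(335,110),z).round(0))
up=B[:,0]; x=-B[:,2]; D=np.column_stack([x,np.cross(-up,x),-up]); print(R.from_matrix(tool(o).T@D).as_rotvec().round(3))
tgt=np.array([p[0],p[1],55])+B@np.array([-18,0,90]); print((D.T@(tgt-o["ee_pos"])).round(1))
E
```

```text
[ 28.7  -4.  242.4] [[0.003, -0.02, -1.0], [-0.001, -1.0, 0.02], [-1.0, 0.001, -0.003]] 2.3
0 [760. 146.   0.] [749. 212.   0.] [747. 221.   0.] [899.   3.   0.]
100 [734. 141. 100.] [724. 201. 100.] [707. 198. 100.] [862.   9. 100.]
200 [708. 136. 200.] [699. 191. 200.] [667. 176. 200.] [826.  15. 200.]
[-0.02  -0.003 -0.001]
[152.4  -4.   46.7]
```

```bash
python3 -m crank '[[[0.022,-0.001,0.0117],[-0.01,0,0],0.06],[[0.022,-0.001,0.0117],[-0.01,0,0],0.06],[[0.022,-0.001,0.0117],[0,0,0],0.06],[[0.022,-0.001,0.0117],[0,0,0],0.06],[[0.022,0,0],[0,0,0],0.06],[[0.022,0,0],[0,0,0],0.06],[[0.022,0,0],[0,0,0],0.06],[[0,0,0],[0,0,0],0.06]]'
python3 - <<'E'
from g import *
im,c,o=snap("wrist"); cv2.imwrite("pics/w2.png",im); pickle.dump((im,c,o),open("w2.pkl","wb"))
print(loc(np.load("p2.npy"),o)[:2])
E
```

```text
t: 2.97
ee_pos: [480.4, 104.8, 135.7]
orientation: [2.339, 0.136, -1.974]
ft_force: [-0.9, -0.5, 0.7]
width: 60.3
(array([-19.49187022,  -0.36468969,  85.41731672]), array([[-0.00550706,  0.0078006 , -0.99995441],
       [-0.00118673, -0.99996892, -0.00779418],
       [-0.99998413,  0.00114375,  0.00551615]]))
```

View pics/w2.png

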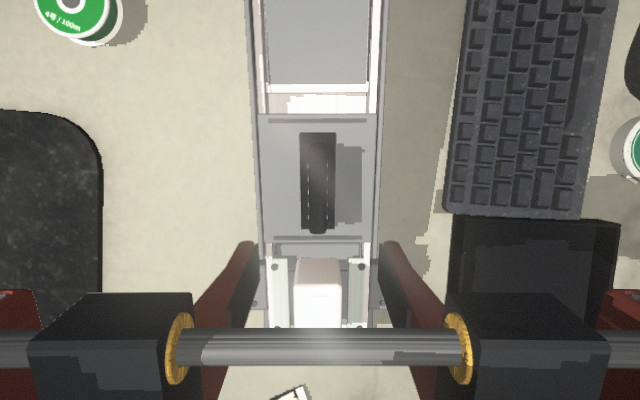

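```bash
python3 - <<'E'
from g import *
im,c,o=pickle.load(open("w2.pkl","rb")); p=np.load("p2.npy"); q=p[5]
s=4;x0,y0,x1,y1=235,90,400,240
I=cv2.resize(im[y0:y1,x0:x1],None,fx=s,fy=s,interpolation=cv2.INTER_CUBIC)
L=[((0,0,255),[(-167,47,24),(167,47,24)]),((0,0,255),[(-167,-47,24),(167,-47,24)]),((0,255,0),[(-62+q,47,24),(-62+q,-47,24),(38+q,-47,24),(38+q,47,24)]),((255,0,0),[(-68,37.5,18),(-68,-37.5,18)]),
((0,255,255),[(-42+q,6,57),(18+q,6,57),(18+q,-6,57),(-42+q,-6,57),(-42+q,6,57)]),((0,255,255),[(-42+q,6,24),(18+q,6,24),(18+q,-6,24),(-42+q,-6,24),(-42+q,6,24)])]
for col,pts in L:
    u=proj(c,np.array([world(p,sw(*P)) for P in pts])); cv2.polylines(I,[np.round((u+.5-(x0,y0))*s-.5).astype(int)],False,col,1)
cv2.imwrite("pics/w2o.png",I)
E
```

```text
(no output)
```

View pics/w2o.png

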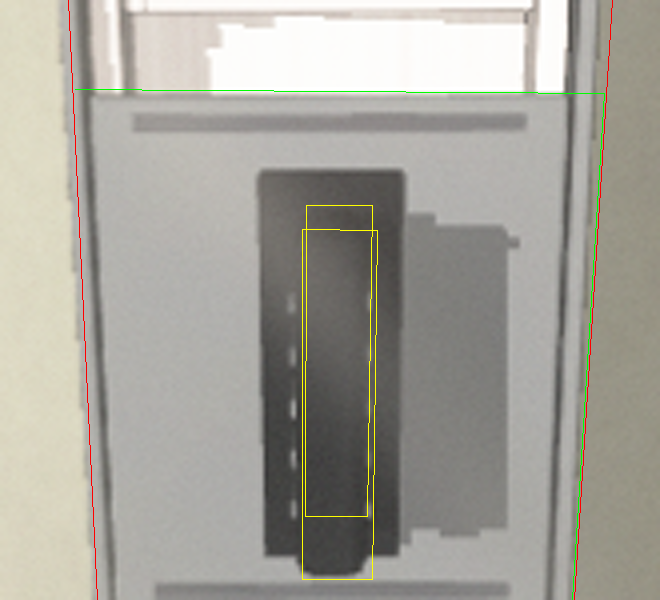

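```bash
python3 -m crank '[[[0.012,-0.001,0],[0,0,0],0.04],[[0.012,0,0],[0,0,0],0.04],[[0.012,0,0],[0,0,0],0.04],[[0.012,0,0],[0,0,0],0.03],[[0,0,0],[0,0,0],0.015],[[0,0,0],[0,0,0],0.005],[[0,0,0],[0,0,0],0.005],[[0,0,0],[0,0,0],0.005]]'
python3 - <<'E'
from g import *
im,c,o=snap("wrist"); cv2.imwrite("pics/w3.png",im)
print(loc(np.load("p2.npy"),o)[0],o["width"],o["ft_force"])
E
```

```text
t: 3.68
ee_pos: [491.4, 107.4, 93.1]
orientation: [2.349, 0.136, -1.965]
ft_force: [-0.4, 0.7, 0.2]
width: 10.2
[-15.82840799   0.94022795  41.52536758] 10.160321740485013 [-0.40508566  0.66462602  0.23371895]
```

View pics/w3.png

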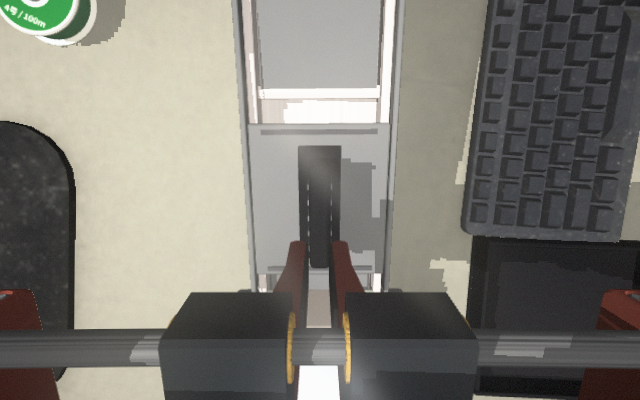

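```bash
python3 -m crank '[[[0,0,0],[0,0,0],0.005],[[0,0,0],[0,0,0],0.005],[[0,0,-0.002],[0,0,0],0.005],[[0,0,-0.005],[0,0,0],0.005],[[0,0,-0.008],[0,0,0],0.005],[[0,0,-0.008],[0,0,0],0.005],[[0,0,-0.008],[0,0,0],0.005],[[0,0,-0.008],[0,0,0],0.005]]'
python3 - <<'E'
from g import *
o=ctrl.get_obs();r=loc(np.load("p2.npy"),o)
print(r[0],r[1].round(3).tolist(),o["width"],o["ft_force"])
E
```

```text
t: 4.4
ee_pos: [530.1, 111.9, 99.0]
orientation: [2.348, 0.135, -1.967]
ft_force: [-0.2, 0.2, 0.5]
width: 5.1
[23.56725391  1.12622074 40.48588269] [[0.002, 0.007, -1.0], [-0.001, -1.0, -0.007], [-1.0, 0.001, -0.002]] 5.0979690137632545 [-0.23880786  0.17524958  0.49186974]
```

```bash
python3 - <<'E'
from g import *
for n in ("wrist","scene","top"):
    im,c,o=snap(n); pickle.dump((im,c,o),open(n+"4.pkl","wb"))
    if n=="wrist": cv2.imwrite("pics/w4.png",im)
    elif n=="scene": crop(im,270,100,400,230,4.5,"s4.png")
    else: crop(im,230,150,360,310,3.7,"t4.png")
E
```

```text
(no output)
```

View pics/w4.png

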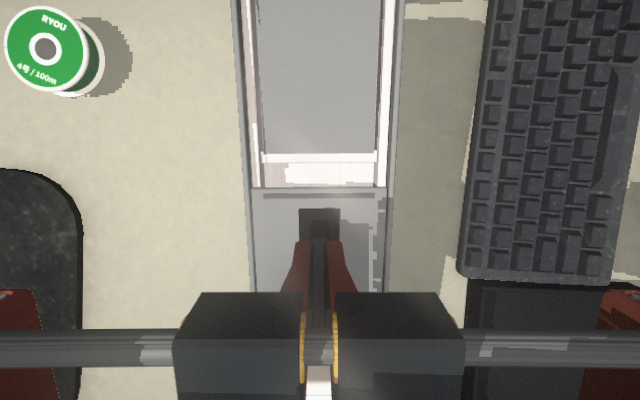

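View pics/s4.png

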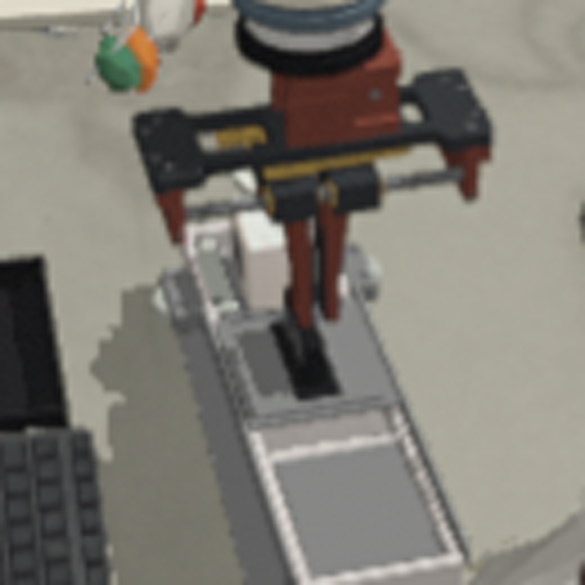

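View pics/t4.png

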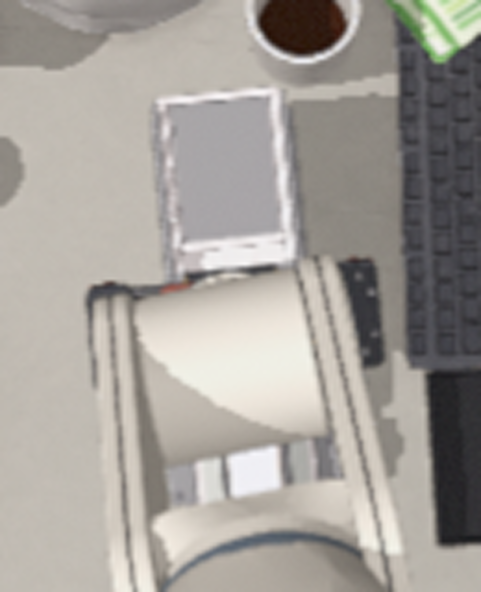

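```bash
python3 - <<'E'
from g import *
im,c,o=pickle.load(open("scene4.pkl","rb")); p=np.load("p2.npy"); q=p[5]
u=lambda P:((proj(c,P)[0]+.5-(270,100))*4.5).round(0)
print("tcp",u(o["ee_pos"]), loc(p,o)[0])
for s in (-31,-1,29):
  for w in (24,57): print(s,w,u(world(p,sw(s,0,w))))
s=6;x0,y0,x1,y1=310,150,360,200
crop(im,310,130,370,195,9,"s4z.png")
im,c,o=pickle.load(open("wrist4.pkl","rb"));crop(im,270,190,370,290,6,"w4z.png")
print("tcp in wrist",proj(c,o["ee_pos"]))
E
```

```text
tcp [316. 365.] [25.55057406  1.22155738 40.71126301]
-31 24 [292. 329.]
-31 57 [291. 283.]
-1 24 [304. 360.]
-1 57 [303. 314.]
29 24 [315. 392.]
29 57 [315. 346.]
tcp in wrist [[319.69936498 234.09020266]]
```

View pics/s4z.png

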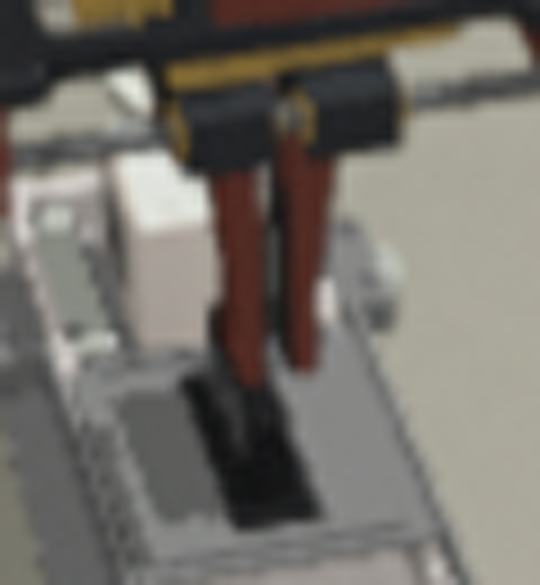

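View pics/w4z.png

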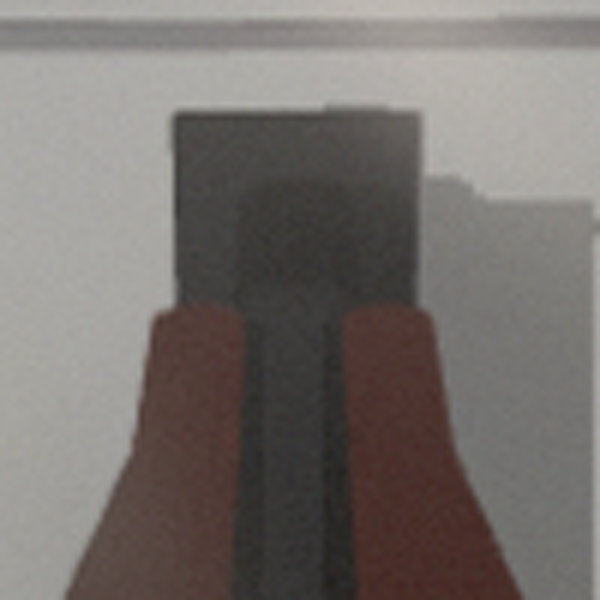

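```bash
python3 - <<'E'
from g import *
im0=cv2.imread("pics/scene0.png"); im,c,o=pickle.load(open("scene4.pkl","rb"))
e=np.array([276.1,-560.4,186.6]); M=R.from_rotvec([1.967,.4599,-1.9679]).as_matrix()
I=cv2.resize(im0[20:130,0:140],None,fx=5.5,fy=5.5,interpolation=cv2.INTER_CUBIC)
for x,col in ((0,(0,0,255)),(-19,(0,255,0)),(-40,(255,0,0))):
  for y in (-44,44):
    u=proj(c,e+M@np.array([x,y,0]))[0]; cv2.circle(I,tuple(int(v) for v in ((u+.5-(0,20))*5.5)),3,col,-1)
cv2.imwrite("pics/s0g.png",I)
I=cv2.resize(im[130:195,310:370],None,fx=9,fy=9,interpolation=cv2.INTER_CUBIC)
M=tool(o)
for x,col in ((0,(0,0,255)),(-19,(0,255,0)),(-40,(255,0,0))):
  for y in (-2.5,2.5):
    u=proj(c,o["ee_pos"]+M@np.array([x,y,0]))[0]; cv2.circle(I,tuple(int(v) for v in ((u+.5-(310,130))*9)),3,col,-1)
cv2.imwrite("pics/s4g.png",I)
imw,cw,ow=pickle.load(open("w1.pkl","rb"));M=tool(ow);I=imw.copy()
for x,col in ((0,(0,0,255)),(-19,(0,255,0)),(-40,(255,0,0))):
  for y in (-43.5,43.5):
   for z in (-10,10):
    u=proj(cw,ow["ee_pos"]+M@np.array([x,y,z]))[0]; cv2.circle(I,tuple(int(v) for v in u),2,col,-1)
cv2.imwrite("pics/w1g.png",I[200:,150:490])
E
```

```text
(no output)
```

View pics/s0g.png

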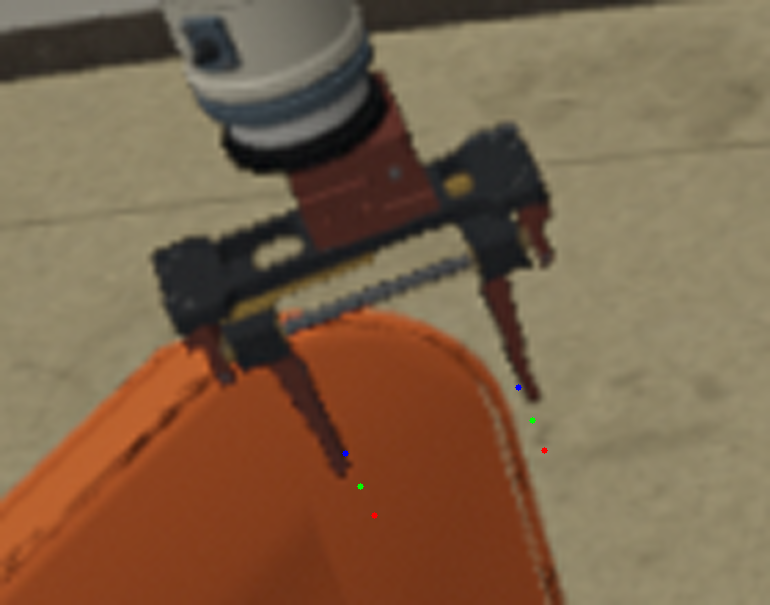

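View pics/s4g.png

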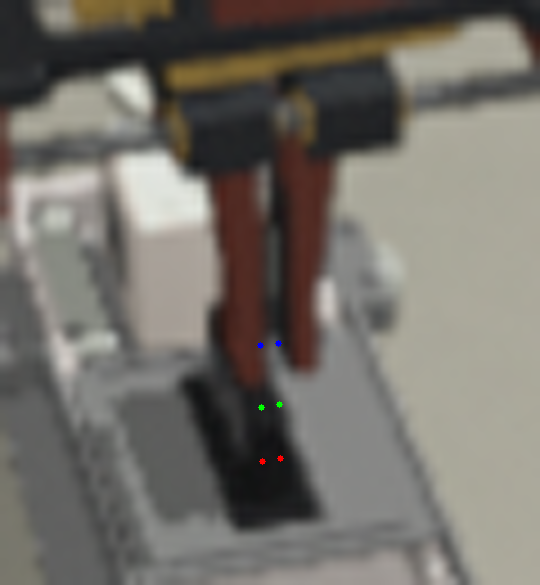

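View pics/w1g.png

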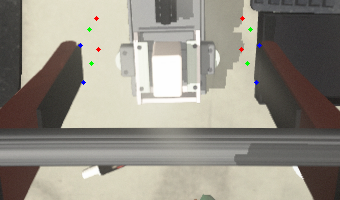

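```bash
python3 - <<'E'
from g import *
print(ctrl.grip_point_offset, [n for n in dir(ctrl) if n[0]!='_'])
E
```

```text
18.700000000000003 ['Unreachable', 'get_obs', 'grip_point_offset']
```

```bash
python3 -m crank '[[[0,0,0.011],[0,0,0],0.04],[[0,0,0.011],[0,0,0],0.04],[[0,0,0.011],[0,0,0],0.04],[[0,0,0.011],[0,0,0],0.04],[[0,0,0],[0,0,0],0.04],[[0.005,0,0],[0,0,0],0.04],[[0.005,0,0],[0,0,0],0.04],[[0.005,0,0],[0,0,0],0.04]]'
python3 -m crank '[[[0.005,0,0],[0,0,0],0.04],[[0.005,0,0],[0,0,0],0.04],[[0.005,0,0],[0,0,0],0.04],[[0.004,0,0],[0,0,0],0.04],[[0,0,0],[0,0,0],0.03],[[0,0,0],[0,0,0],0.02],[[0,0,0],[0,0,0],0.006],[[0,0,0],[0,0,0],0.006]]'
python3 - <<'E'
from g import *
im,c,o=snap("wrist"); cv2.imwrite("pics/w5.png",im)
print(loc(np.load("p2.npy"),o)[0],o["width"],o["ft_force"])
im,c,o=snap("scene"); crop(im,310,130,370,195,9,"s5.png")
E
```

```text
t: 5.22
ee_pos: [489.3, 107.1, 76.1]
orientation: [2.348, 0.136, -1.966]
ft_force: [0.1, -0.3, 0.5]
width: 40.0
t: 5.88
ee_pos: [491.9, 107.3, 57.8]
orientation: [2.347, 0.135, -1.967]
ft_force: [0.8, 0.0, 0.3]
width: 17.0
[-21.50027098   0.82676596   6.5960543 ] 17.008184456519427 [0.80743991 0.02137691 0.28975425]
```

View pics/w5.png

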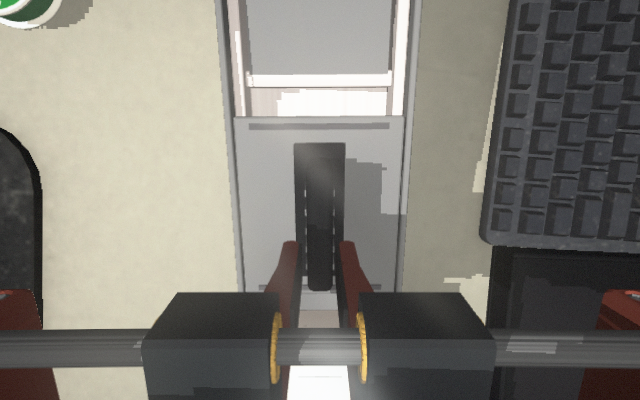

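View pics/s5.png

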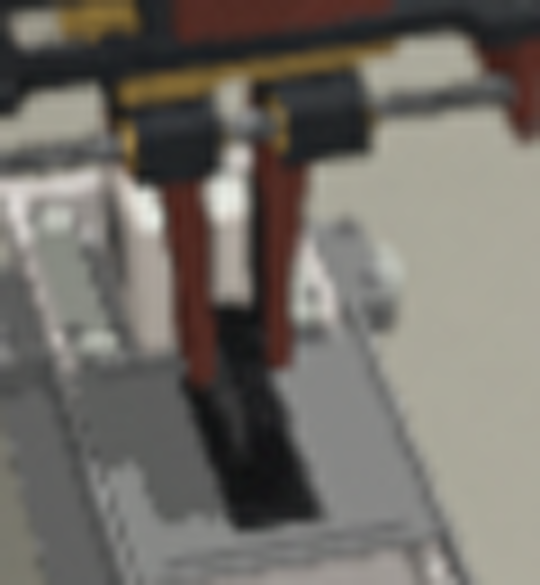

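```bash
python3 -m crank '[[[0,0,0],[0,0,0],0.004],[[0,0,0],[0,0,0],0.004],[[0,0,0],[0,0,0],0.004],[[0,0,-0.001],[0,0,0],0.004],[[0,0,-0.002],[0,0,0],0.004],[[0,0,-0.003],[0,0,0],0.004],[[0,0,-0.004],[0,0,0],0.004],[[0,0,-0.004],[0,0,0],0.004]]'
python3 - <<'E'
from g import *
im,c,o=snap("wrist"); cv2.imwrite("pics/w6.png",im)
print(loc(np.load("p2.npy"),o)[0],o["width"],o["ft_force"])
E
```

```text
t: 6.65
ee_pos: [504.7, 108.4, 60.1]
orientation: [2.345, 0.135, -1.968]
ft_force: [-1.6, -3.7, 2.3]
width: 11.5
[-8.46365479  0.45305156  6.66864931] 11.53335849473071 [-1.59051951 -3.72633508  2.28059972]
```

View pics/w6.png

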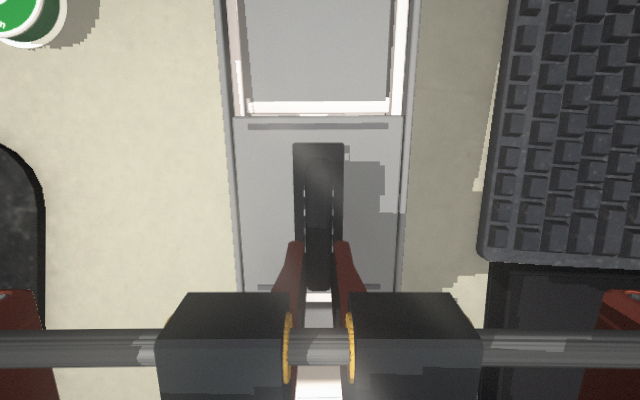

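```bash
python3 -m crank '[[[0,0,-0.008],[0,0,0],0.004],[[0,0,-0.009],[0,0,0],0.004],[[0,0,-0.009],[0,0,0],0.004],[[0,0,-0.009],[0,0,0],0.004],[[0,0,-0.009],[0,0,0],0.004],[[0,0,-0.009],[0,0,0],0.004],[[0,0,-0.009],[0,0,0],0.004],[[0,0,-0.009],[0,0,0],0.004]]'
python3 -m crank '[[[0,0,-0.008],[0,0,0],0.004],[[0,0,-0.006],[0,0,0],0.004],[[0,0,-0.005],[0,0,0],0.004],[[0,0,-0.004],[0,0,0],0.004],[[0,0,-0.003],[0,0,0],0.004],[[0,0,-0.003],[0,0,0],0.004],[[0,0,-0.003],[0,0,0],0.004],[[0,0,0],[0,0,0],0.004]]'
python3 - <<'E'
from g import *
im,c,o=snap("wrist"); cv2.imwrite("pics/w7.png",im)
print(loc(np.load("p2.npy"),o)[0],o["width"],o["ft_force"])
E
```

```text
t: 7.37
ee_pos: [575.6, 117.1, 72.7]
orientation: [2.347, 0.135, -1.967]
ft_force: [-2.3, -4.1, 3.9]
width: 11.6
t: 8.03
ee_pos: [604.2, 120.6, 77.7]
orientation: [2.342, 0.135, -1.972]
ft_force: [-10.6, -4.3, 11.7]
width: 11.9
[93.33912763  1.65316572  6.60667428] 11.92075263838121 [-10.63983016  -4.32820016  11.68033522]
```

View pics/w7.png

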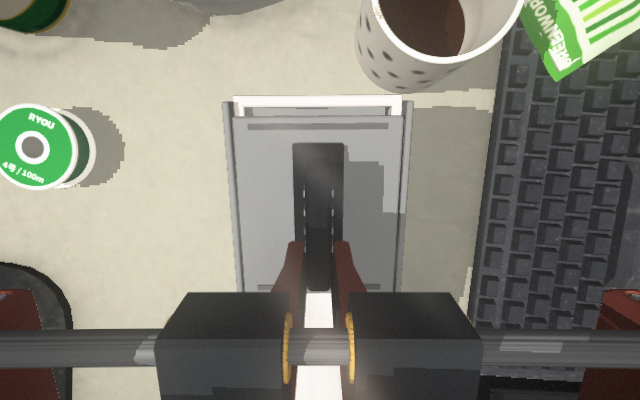

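```bash
python3 -m crank '[[[0,0,0.003],[0,0,0],0.004],[[0,0,0],[0,0,0],0.03],[[0,0,0],[0,0,0],0.04],[[0,0,0],[0,0,0],0.04],[[-0.01,0,0],[0,0,0],0.04],[[-0.014,0,0],[0,0,0],0.04],[[-0.014,0,0],[0,0,0],0.03],[[-0.014,0,0],[0,0,0],0.01]]'
python3 -m crank '[[[0,0,0.02],[0,0,0],0],[[0,0,0.03],[0,0,0],0],[[0,0,0.03],[0,0,0],0],[[0,0,0.03],[0,0,0],0],[[0,0,0.03],[0,0,0],0],[[0,0,0.03],[0,0,0],0],[[0,0,0.03],[0,0,0],0],[[0,0,0.03],[0,0,0],0]]'
python3 - <<'E'
from g import *
im,c,o=snap("wrist"); cv2.imwrite("pics/w8.png",im);pickle.dump((im,c,o),open("w8.pkl","wb"))
l,r,_=loc(np.load("p2.npy"),o); print(l,r.round(3).tolist(),o["width"],o["ft_force"],o["qpos"].round(2),o["qvel"].round(2))
im,c,o=snap("scene");pickle.dump((im,c,o),open("s8.pkl","wb")); crop(im,270,80,400,210,4.5,"s8.png")
E
```

```text
t: 8.75
ee_pos: [594.1, 119.6, 129.7]
orientation: [2.347, 0.136, -1.967]
ft_force: [1.1, 0.9, -1.1]
width: 30.2
t: 9.42
ee_pos: [368.3, 92.9, 88.9]
orientation: [2.349, 0.136, -1.966]
ft_force: [0.2, -0.1, -0.1]
width: 0.4
[-138.59593916    0.15503188   58.86770584] [[0.002, 0.006, -1.0], [-0.0, -1.0, -0.006], [-1.0, 0.0, -0.002]] 0.4409145772541452 [ 0.21846643 -0.12871313 -0.07606734] [ 0.24  0.17  2.34 -0.05  0.45  1.73] [ 0.12 -0.3   0.72 -0.09 -0.41  0.2 ]
```

View pics/w8.png

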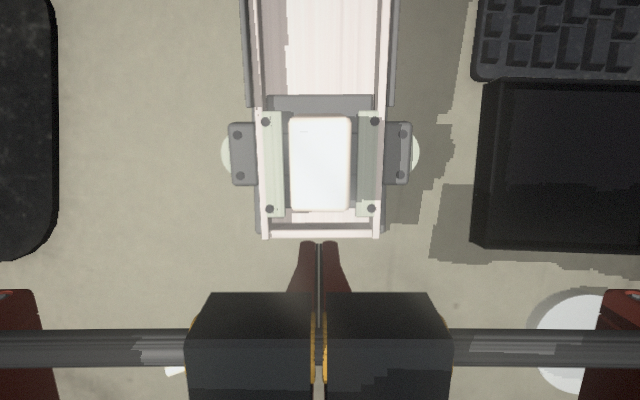

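View pics/s8.png

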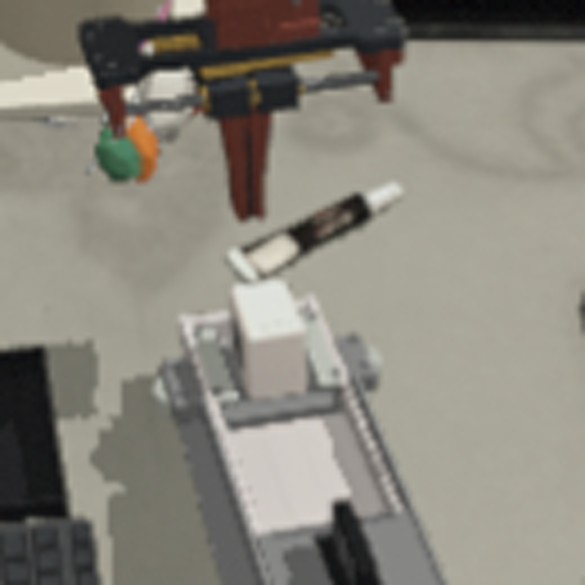

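```bash
python3 -m crank '[[[0,0,0.003],[0,0,0],0],[[0.005,0,0],[0,0,0],0],[[0.01,0,0],[0,0,0],0],[[0.01,0,0],[0,0,0],0],[[0.01,0,0],[0,0,0],0],[[0.006,0,0],[0,0,0],0],[[0.004,0,0],[0,0,0],0],[[0,0,0],[0,0,0],0]]'
python3 - <<'E'
from g import *
im,c,o=snap("wrist"); cv2.imwrite("pics/w9.png",im);pickle.dump((im,c,o),open("w9.pkl","wb"))
l,r,_=loc(np.load("p2.npy"),o); print(l,o["width"],o["ft_force"],o["qpos"].round(2))
im,c,o=snap("scene"); crop(im,300,80,360,150,8,"s9.png")
E
```

```text
t: 10.18
ee_pos: [374.7, 93.5, 43.0]
orientation: [2.346, 0.135, -1.968]
ft_force: [-0.2, 0.6, -0.4]
width: 0.5
[-1.40293379e+02  8.99955101e-03  1.25721907e+01] 0.5318432241699533 [-0.20409899  0.57884245 -0.39205634] [ 0.23  0.31  2.35 -0.07  0.31  1.76]
```

View pics/w9.png

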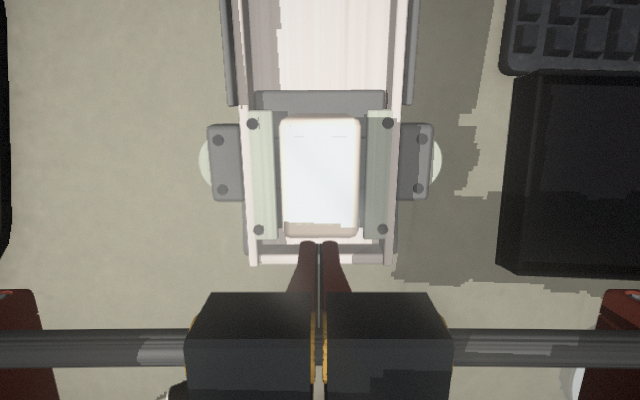

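View pics/s9.png

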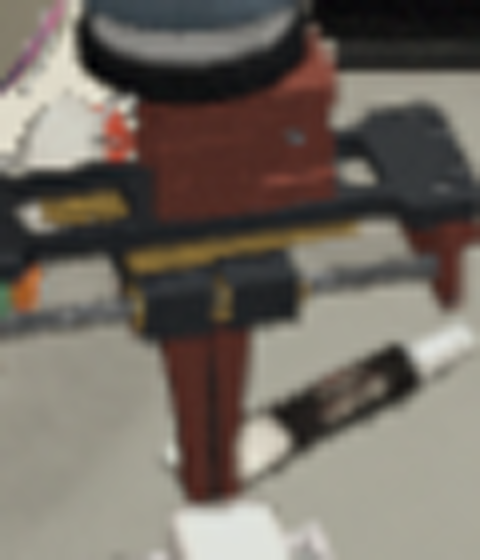

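```bash
python3 -m crank '[[[0.005,0,0],[0,0,0],0],[[0.005,0,0],[0,0,0],0],[[0.005,0,0],[0,0,0],0],[[0.003,0,0],[0,0,0],0],[[0,0,-0.002],[0,0,0],0],[[0,0,-0.002],[0,0,0],0],[[0,0,-0.002],[0,0,0],0],[[0,0,-0.001],[0,0,0],0]]'
python3 - <<'E'
from g import *
im,c,o=snap("wrist"); cv2.imwrite("pics/w10.png",im);pickle.dump((im,c,o),open("w10.pkl","wb"))
l,r,_=loc(np.load("p2.npy"),o); print(l,o["width"],o["ft_force"],o["qpos"].round(2))
E
```

```text
t: 10.95
ee_pos: [384.5, 94.7, 27.3]
orientation: [2.347, 0.135, -1.967]
ft_force: [-0.8, 0.5, -0.8]
width: 0.2
[-1.33254215e+02  9.34861953e-02 -4.61528053e+00] 0.1686822432773659 [-0.76716651  0.47541118 -0.79494456] [ 0.23  0.36  2.34 -0.08  0.27  1.76]
```

View pics/w10.png

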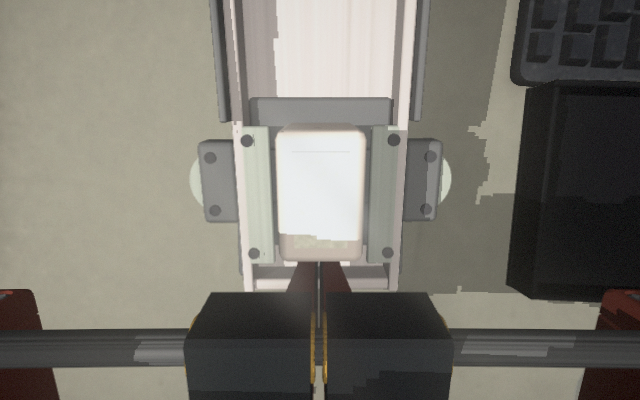

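```bash
python3 -m crank '[[[0,0,-0.003],[0,0,0],0],[[0,0,-0.004],[0,0,0],0],[[0,0,-0.004],[0,0,0],0],[[0,0,-0.004],[0,0,0],0],[[0,0,-0.004],[0,0,0],0],[[0,0,-0.004],[0,0,0],0],[[0,0,-0.004],[0,0,0],0],[[0,0,-0.004],[0,0,0],0]]'
python3 - <<'E'
from g import *
im,c,o=snap("wrist"); cv2.imwrite("pics/w11.png",im);pickle.dump((im,c,o),open("w11.pkl","wb"))
l,r,_=loc(np.load("p2.npy"),o); print(l,o["width"],o["ft_force"],o["qpos"].round(2))
E
```

```text
t: 11.67
ee_pos: [411.7, 97.5, 32.0]
orientation: [2.341, 0.134, -1.973]
ft_force: [-8.6, -1.9, 5.0]
width: 0.4
[-1.05539026e+02 -6.60150502e-02 -4.76361693e+00] 0.39714821028568226 [-8.58360889 -1.8592961   4.96395652] [ 0.22  0.37  2.28 -0.06  0.32  1.73]
```

View pics/w11.png

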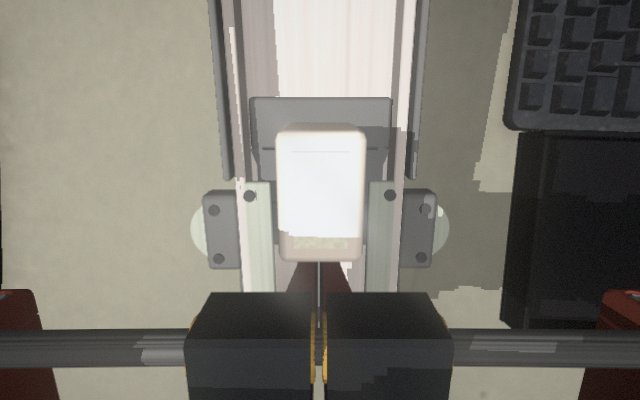

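```bash
python3 -m crank '[[[0,0,-0.004],[0,0,0],0],[[0,0,-0.004],[0,0,0],0],[[0,0,-0.004],[0,0,0],0],[[0,0,-0.004],[0,0,0],0],[[0,0,-0.004],[0,0,0],0],[[0,0,-0.004],[0,0,0],0],[[0,0,-0.004],[0,0,0],0],[[0,0,-0.004],[0,0,0],0]]'
python3 -m crank '[[[0,0,-0.004],[0,0,0],0],[[0,0,-0.004],[0,0,0],0],[[0,0,-0.004],[0,0,0],0],[[0,0,-0.004],[0,0,0],0],[[0,0,-0.004],[0,0,0],0],[[0,0,-0.003],[0,0,0],0],[[0,0,-0.002],[0,0,0],0],[[0,0,-0.001],[0,0,0],0]]'
python3 - <<'E'
from g import *
im,c,o=snap("wrist"); cv2.imwrite("pics/w12.png",im);pickle.dump((im,c,o),open("w12.pkl","wb"))
l,r,_=loc(np.load("p2.npy"),o); print(l,o["width"],o["ft_force"],o["qpos"].round(2))
E
```

```text
t: 12.38
ee_pos: [446.3, 101.9, 38.3]
orientation: [2.347, 0.135, -1.967]
ft_force: [-1.2, -1.1, 0.9]
width: 0.4
t: 13.05
ee_pos: [471.5, 104.9, 42.8]
orientation: [2.347, 0.135, -1.967]
ft_force: [-0.5, 0.3, 0.8]
width: 0.1
[-44.27333318   0.66544248  -4.6016644 ] 0.09226004968719874 [-0.47194463  0.32786803  0.83285666] [ 0.21  0.4   2.16 -0.04  0.41  1.7 ]
```

View pics/w12.png

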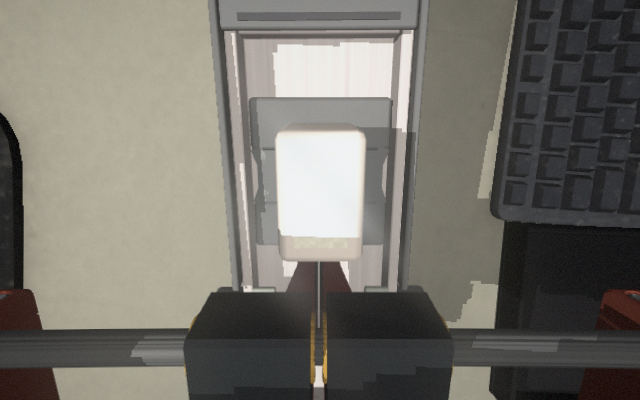

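```bash
python3 - <<'E'
from g import *
im,c,o=pickle.load(open("w12.pkl","rb")); p=np.load("p2.npy")
for sc in (-12,-6,0): print(sc,[proj(c,world(p,sw(*P)))[0].round(0).tolist() for P in [(sc+28,18,58),(sc+28,-18,58),(sc-28,0,58),(sc+40,0,10),(sc-40,33,10)]], proj(c,world(p,sw(-68,28,18)))[0].round())
E
```

```text
-12 [[276.0, 147.0], [370.0, 147.0], [322.0, 278.0], [322.0, 111.0], [263.0, 256.0]] [271. 288.]
-6 [[276.0, 131.0], [371.0, 131.0], [322.0, 266.0], [322.0, 98.0], [262.0, 246.0]] [271. 288.]
0 [[275.0, 115.0], [372.0, 115.0], [322.0, 253.0], [322.0, 85.0], [262.0, 236.0]] [271. 288.]
```

```bash
python3 -m crank '[[[0,0,0.004],[0,0,0],0],[[-0.01,0,0.001],[0,0,0],0],[[-0.02,0,0],[0,0,0],0],[[-0.02,0,0],[0,0,0],0.01],[[-0.012,0,0],[0,0,0],0.03],[[0,0,-0.015],[0,0,0],0.05],[[0,0,-0.015],[0,0,0],0.056],[[0,0,-0.014],[0,0,0],0.056]]'
python3 - <<'E'
from g import *
im,c,o=snap("wrist"); cv2.imwrite("pics/w13.png",im);pickle.dump((im,c,o),open("w13.pkl","wb"))
l,r,_=loc(np.load("p2.npy"),o); print(l,r.round(3).tolist(),o["width"],o["ft_force"],o["qpos"].round(2))
E
```

```text
t: 13.77
ee_pos: [498.9, 108.3, 111.9]
orientation: [2.348, 0.136, -1.965]
ft_force: [0.1, 1.0, 0.2]
width: 30.4
[-5.11218757  1.02386031 58.70678721] [[0.003, 0.007, -1.0], [-0.0, -1.0, -0.007], [-1.0, 0.0, -0.003]] 30.441972301237325 [0.08985398 0.97229547 0.21399583] [ 0.2   0.3   2.07 -0.03  0.6   1.68]
```

View pics/w13.png

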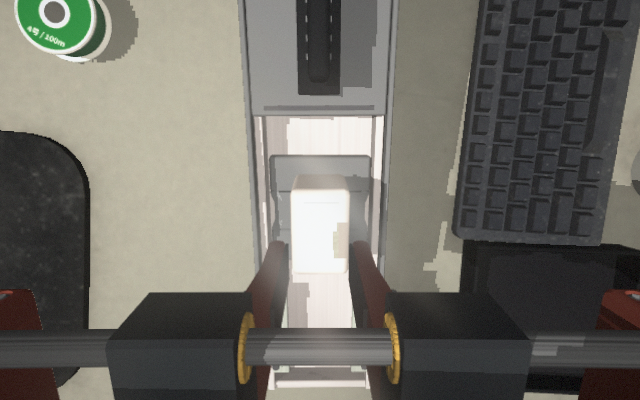

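```bash
python3 -m crank '[[[0.008,0,0],[0,0,0],0.056],[[0.008,0,0],[0,0,0],0.056],[[0,0,0],[0,0,0],0.056],[[0.01,0,0],[0,0,0],0.056],[[0.01,0,0],[0,0,0],0.056],[[0.01,0,0],[0,0,0],0.05],[[0.007,0,0],[0,0,0],0.05],[[0.004,0,0],[0,0,0],0.05]]'
python3 - <<'E'
from g import *
im,c,o=snap("wrist"); cv2.imwrite("pics/w14.png",im);pickle.dump((im,c,o),open("w14.pkl","wb"))
l,r,_=loc(np.load("p2.npy"),o); print(l,o["width"],o["ft_force"],o["qpos"].round(2))
E
```

```text
t: 14.48
ee_pos: [507.7, 109.1, 52.8]
orientation: [2.345, 0.135, -1.969]
ft_force: [0.0, -0.1, 0.1]
width: 50.3
[-6.67138862  0.84877666 -1.05126273] 50.287519736476476 [ 0.03556362 -0.06518562  0.14695373] [ 0.2   0.42  2.07 -0.04  0.47  1.68]
```

View pics/w14.png

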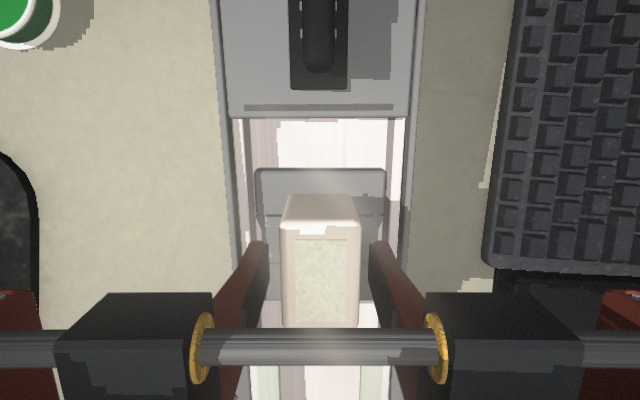

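```bash
python3 -m crank '[[[0,0,0],[0,0,0],0.04],[[0,0,0],[0,0,0],0.035],[[0,0,0],[0,0,0],0.03],[[0,0,0],[0,0,0],0.03],[[0,0,0],[0,0,0],0.03],[[-0.003,0,0],[0,0,0],0.03],[[-0.005,0,0],[0,0,0],0.03],[[-0.005,0,0],[0,0,0],0.03]]'
python3 - <<'E'
from g import *
im,c,o=snap("wrist"); cv2.imwrite("pics/w15.png",im);pickle.dump((im,c,o),open("w15.pkl","wb"))
l,r,_=loc(np.load("p2.npy"),o); print(l,o["width"],o["ft_force"],o["qpos"].round(2))
E
```

```text
t: 15.2
ee_pos: [506.0, 109.0, 67.7]
orientation: [2.347, 0.135, -1.967]
ft_force: [0.4, 0.3, -0.1]
width: 35.8
[-5.74743688  0.91774353 13.93926096] 35.79923603751802 [ 0.41570713  0.26705978 -0.13976037] [ 0.2   0.39  2.07 -0.03  0.51  1.68]
```

View pics/w15.png

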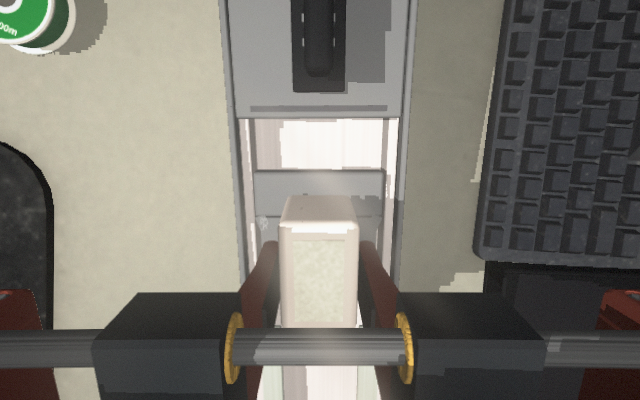

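```bash
python3 -m crank '[[[-0.008,0,0],[0,0,0],0.03],[[-0.01,0,0],[0,0,0],0.03],[[-0.012,0,0],[0,0,0],0.03],[[-0.012,0,0],[0,0,0],0.03],[[-0.012,0,0],[0,0,0],0.03],[[-0.012,0,0],[0,0,0],0.03],[[-0.01,0,0],[0,0,0],0.03],[[-0.008,0,0],[0,0,0],0.03]]'
python3 - <<'E'
from g import *
im,c,o=snap("wrist"); cv2.imwrite("pics/w16.png",im);pickle.dump((im,c,o),open("w16.pkl","wb"))
p=np.load("p2.npy");l,r,_=loc(p,o); print(l,o["ee_pos"],o["width"],o["ft_force"],o["qpos"].round(2))
M=tool(o); h=np.array([np.cos(p[2]-.02),np.sin(p[2]-.02),0]); D=np.column_stack([[0,0,-1],np.cross(-h,[0,0,-1]),-h]); print(R.from_matrix(M.T@D).as_rotvec())
print("tool d",M.T@(np.array([433,-101,o["ee_pos"][2]])-o["ee_pos"]))
im,c,o=snap("scene"); crop(im,230,60,400,210,4,"s16.png")
E
```

```text
t: 15.92
ee_pos: [491.7, 107.5, 151.5]
orientation: [2.348, 0.136, -1.965]
ft_force: [0.4, 0.1, -1.0]
width: 35.7
[-5.40868616  1.03208832 98.99173272] [491.65164941 107.4974245  151.54861738] 35.700372850140525 [ 0.3927965   0.07930678 -0.96610541] [ 0.2   0.22  2.05 -0.03  0.7   1.68]
[ 0.02650548 -0.17702597  0.00067949]
tool d [-14.20704667 200.24435323  81.31144339]
```

View pics/s16.png

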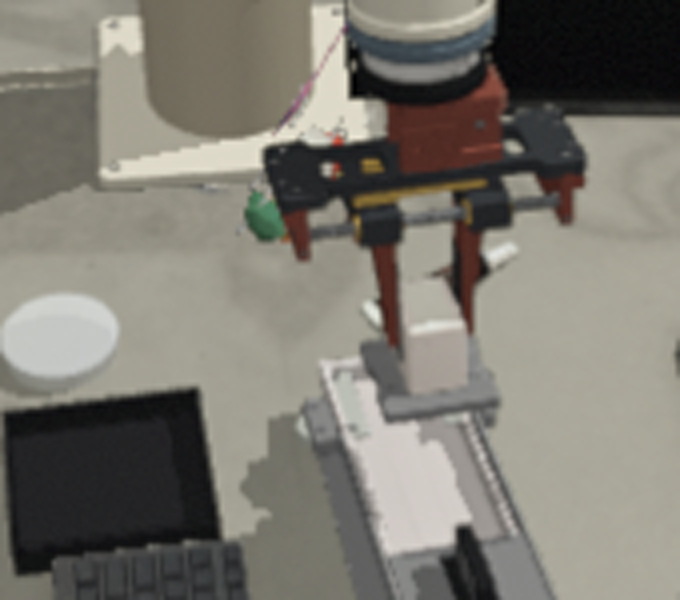

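View pics/w16.png

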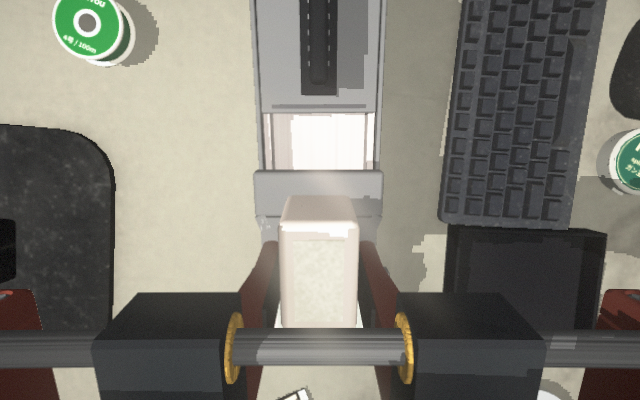

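```bash
python3 -m crank '[[[-0.0015,0.017,0.007],[0,0,0],0.03],[[-0.0015,0.025,0.01],[0,0,0],0.03],[[-0.002,0.028,0.011],[0,0,0],0.03],[[-0.002,0.028,0.012],[0,0,0],0.03],[[-0.002,0.028,0.012],[0,0,0],0.03],[[-0.002,0.028,0.011],[0,0,0],0.03],[[-0.0015,0.026,0.01],[0,0,0],0.03],[[-0.0015,0.02,0.008],[0,0,0],0.03]]'
python3 -m crank '[[[0,0,0],[0.005,-0.03,0],0.03],[[0,0,0],[0.005,-0.035,0],0.03],[[0,0,0],[0.006,-0.04,0],0.03],[[0,0,0],[0.005,-0.037,0],0.03],[[0,0,0],[0.005,-0.035,0],0.03],[[0,0,0],[0,0,0],0.03],[[0,0,0],[0,0,0],0.03],[[0,0,0],[0,0,0],0.03]]'
python3 - <<'E'
from g import *
im,c,o=snap("wrist"); cv2.imwrite("pics/w17.png",im);pickle.dump((im,c,o),open("w17.pkl","wb"))
print(tool(o).round(3).tolist(),o["ee_pos"],o["width"],o["ft_force"],o["qpos"].round(2))
im,c,o=snap("scene"); pickle.dump((im,c,o),open("s17.pkl","wb"));crop(im,200,60,360,210,4,"s17.png")
im,c,o=pickle.load(open("w16.pkl","rb"))
for uv in [(447,226),(607,233)]: print(onz(c,uv,28).round(1))
E
```

```text
t: 16.68
ee_pos: [432.2, -102.4, 149.5]
orientation: [2.347, 0.135, -1.968]
ft_force: [0.7, -0.3, -1.7]
width: 36.1
t: 17.35
ee_pos: [432.6, -100.6, 149.5]
orientation: [2.173, 0.1, -2.177]
ft_force: [0.1, 0.5, -0.4]
width: 35.6
[[-0.002, 0.091, -0.996], [0.001, -0.996, -0.091], [-1.0, -0.001, 0.002]] [ 432.59295887 -100.57236167  149.45746541] 35.64428370932992 [ 0.12762265  0.51261521 -0.35044549] [-0.26  0.21  2.05  0.    0.88  1.22]
[488.9 -15.8  28. ]
[ 499.8 -165.4   28. ]
```

View pics/s17.png

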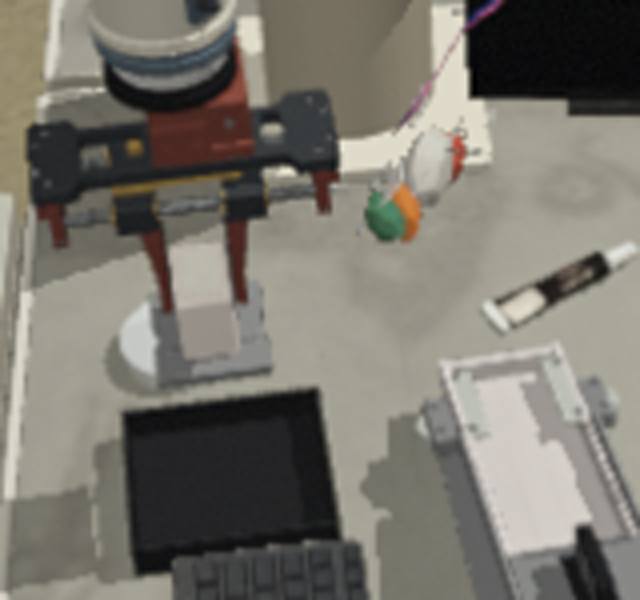

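View pics/w17.png

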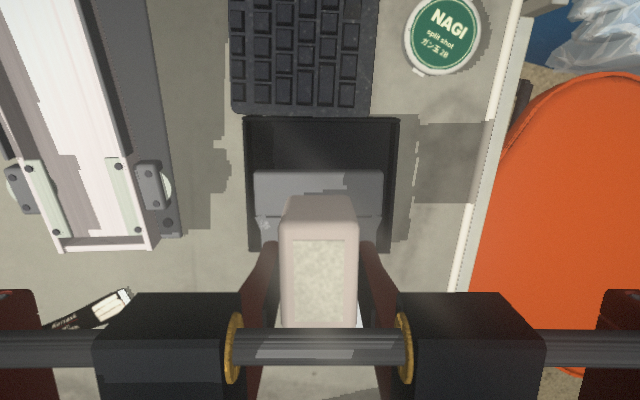

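```bash
python3 - <<'E'
from g import *
im,c,o=pickle.load(open("w17.pkl","rb"))
for uv in [(244,117),(400,118),(248,251),(390,252)]: print(onz(c,uv,28).round(1))
I=cv2.resize(im[100:290,230:410],None,fx=3,fy=3,interpolation=cv2.INTER_CUBIC)
def box(cx,cy,yaw,z,col):
    cc,ss=np.cos(yaw),np.sin(yaw); P=[(cx+cc*i-ss*j,cy+ss*i+cc*j,z) for i,j in [(65,70),(65,-70),(-65,-70),(-65,70),(65,70)]]
    u=proj(c,np.array(P)); cv2.polylines(I,[((u+.5-(230,100))*3).astype(int)],False,col,1)
box(430,-100,np.deg2rad(5),28,(0,0,255)); box(430,-100,np.deg2rad(5),0,(0,255,255))
cv2.imwrite("pics/w17o.png",I)
E
```

```text
[488.5 -28.9  28. ]
[ 500.  -165.7   28. ]
[360.5 -36.6  28. ]
[ 372.1 -176.1   28. ]
```

View pics/w17o.png

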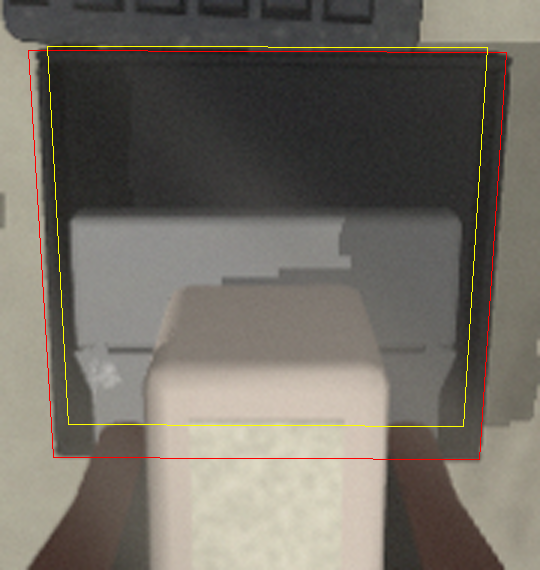

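```bash
python3 -m crank '[[[0.012,0,0.001],[0,0,0],0.03],[[0.018,0.001,0.001],[0,0,0],0.03],[[0.02,0,0],[0,0,0],0.03],[[0.02,0,0],[0,0,0],0.03],[[0.02,0,0],[0,0,0],0.03],[[0.02,0,0],[0,0,0],0.03],[[0.014,0,0],[0,0,0],0.03],[[0.008,0,0],[0,0,0],0.03]]'
python3 - <<'E'
from g import *
im,c,o=snap("wrist"); cv2.imwrite("pics/w18.png",im);pickle.dump((im,c,o),open("w18.pkl","wb"))
print(tool(o).round(3).tolist(),o["ee_pos"],o["width"],o["ft_force"],o["qpos"].round(2))
im,c,o=snap("scene"); pickle.dump((im,c,o),open("s18.pkl","wb"));crop(im,210,110,310,210,5.5,"s18.png")
E
```

```text
t: 18.12
ee_pos: [429.9, -101.7, 16.6]
orientation: [2.172, 0.1, -2.179]
ft_force: [-0.5, 0.3, -1.4]
width: 35.5
[[-0.003, 0.09, -0.996], [0.001, -0.996, -0.09], [-1.0, -0.001, 0.003]] [ 429.91468892 -101.73005268   16.59437629] 35.52359206609673 [-0.46664009  0.28861696 -1.36700667] [-0.26  0.47  2.12  0.    0.56  1.22]
```

View pics/s18.png

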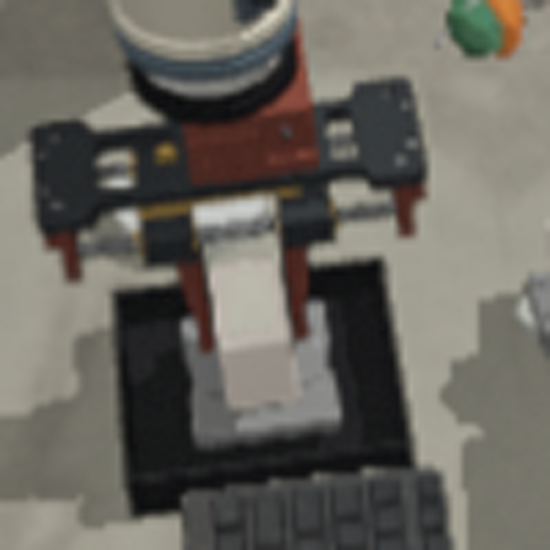

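View pics/w18.png

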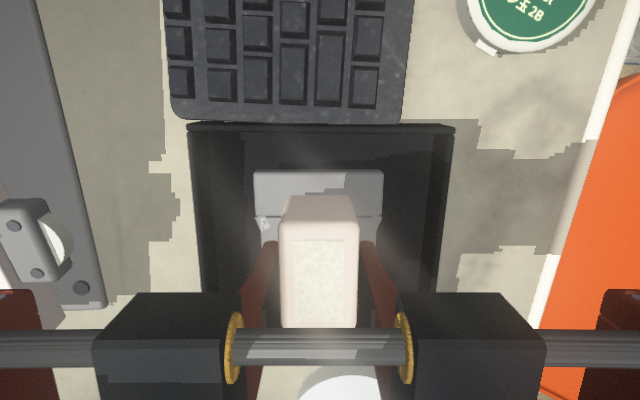

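```bash
python3 -m crank '[[[0.002,0,0],[0,0,0],0.03],[[0.0015,0,0],[0,0,0],0.03],[[0.0015,0,0],[0,0,0],0.03],[[0.001,0,0],[0,0,0],0.03],[[0.001,0,0],[0,0,0],0.03],[[0.001,0,0],[0,0,0],0.03],[[0,0,0],[0,0,0],0.03],[[0,0,0],[0,0,0],0.03]]'
python3 -c "
from g import *
o=ctrl.get_obs();print(o['ee_pos'],o['ft_force'],o['moment'])"
python3 -m crank '[[[0.0006,0,0],[0,0,0],0.03],[[0.0006,0,0],[0,0,0],0.03],[[0.0006,0,0],[0,0,0],0.03],[[0,0,0],[0,0,0],0.03],[[0,0,0],[0,0,0],0.03],[[0,0,0],[0,0,0],0.03],[[0,0,0],[0,0,0],0.03],[[0,0,0],[0,0,0],0.03]]'
```

```text
t: 18.88
ee_pos: [431.1, -101.9, 10.0]
orientation: [2.174, 0.099, -2.177]
ft_force: [-0.1, -0.5, -1.3]
width: 35.2
[ 431.10375571 -101.91277458    9.97143869] [-0.13491569 -0.46582507 -1.29195101] [ 0.00207341  0.03600237 -0.00092723]
t: 19.55
ee_pos: [431.1, -101.9, 8.2]
orientation: [2.174, 0.099, -2.177]
ft_force: [0.3, 0.1, -0.7]
width: 35.6
```

```bash
python3 -m crank '[[[0.0005,0,0],[0,0,0],0.03],[[0.0005,0,0],[0,0,0],0.03],[[0.0005,0,0],[0,0,0],0.03],[[0.0005,0,0],[0,0,0],0.03],[[0,0,0],[0,0,0],0.03],[[0,0,0],[0,0,0],0.03],[[0,0,0],[0,0,0],0.03],[[0,0,0],[0,0,0],0.03]]'
python3 - <<'E'
from g import *
im,c,o=snap("scene"); pickle.dump((im,c,o),open("s19.pkl","wb"));crop(im,210,110,310,210,5.5,"s19.png"); print(o["ft_force"])
E
```

```text
t: 20.22
ee_pos: [431.1, -101.9, 6.2]
orientation: [2.174, 0.099, -2.177]
ft_force: [0.0, -1.3, -1.3]
width: 35.8
[ 0.00237931 -1.25267665 -1.27259777]
```

View pics/s19.png

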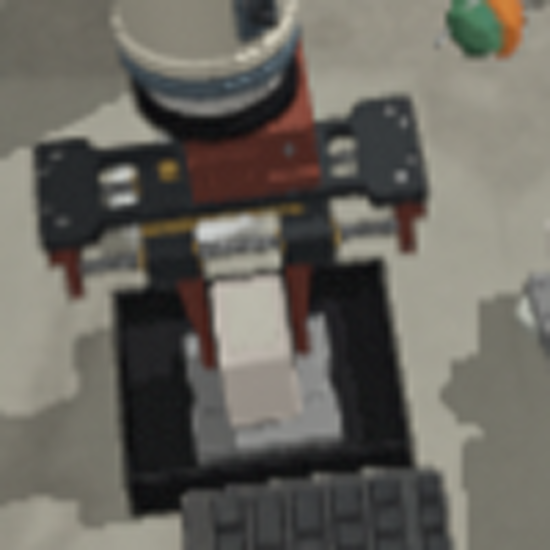

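```bash
python3 -m crank '[[[0.0005,0,0],[0,0,0],0.03],[[0.0005,0,0],[0,0,0],0.03],[[0.0005,0,0],[0,0,0],0.03],[[0,0,0],[0,0,0],0.03],[[0,0,0],[0,0,0],0.03],[[0,0,0],[0,0,0],0.03],[[0,0,0],[0,0,0],0.03],[[0,0,0],[0,0,0],0.03]]'
python3 -c "
from g import *
o=ctrl.get_obs();print(o['ee_pos'],o['ft_force'],o['moment'])"
```

```text
t: 20.93
ee_pos: [431.0, -101.9, 4.8]
orientation: [2.174, 0.099, -2.177]
ft_force: [-2.6, 0.6, 5.4]
width: 35.8
[ 431.04770674 -101.89100173    4.82708946] [-2.60521752  0.57096642  5.35366269] [-0.03974039  0.16252414  0.02738463]
```

```bash
python3 -m crank '[[[-0.0003,0,0],[0,0,0],0.036],[[0,0,0],[0,0,0],0.038],[[0,0,0],[0,0,0],0.041],[[0,0,0],[0,0,0],0.045],[[0,0,0],[0,0,0],0.05],[[0,0,0],[0,0,0],0.05],[[0,0,0],[0,0,0],0.05],[[-0.004,0,0],[0,0,0],0.05]]'
python3 -c "
from g import *
o=ctrl.get_obs();print(o['ee_pos'],o['ft_force'],o['width'])
im,c,o=snap('wrist'); cv2.imwrite('pics/w20.png',im)"
```

```text
t: 21.6
ee_pos: [430.7, -101.8, 8.6]
orientation: [2.173, 0.1, -2.178]
ft_force: [-0.2, 0.1, -0.3]
width: 49.9
[ 430.66552777 -101.77601675    8.60760718] [-0.17933462  0.12935579 -0.26045572] 49.8516204434295
```

View pics/w20.png

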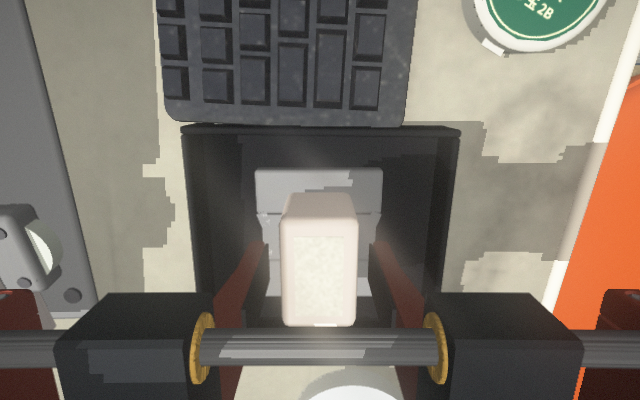

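```bash
python3 -m crank '[[[-0.01,0,0],[0,0,0],0.05],[[-0.018,0,0],[0,0,0],0.05],[[-0.022,0,0],[0,0,0],0.05],[[-0.022,0,0],[0,0,0],0.05],[[-0.022,0,0],[0,0,0],0.05],[[-0.022,0,0],[0,0,0],0.05],[[-0.022,0,0],[0,0,0],0.05],[[-0.018,0,0],[0,0,0],0.05]]'
python3 - <<'E'
from g import *
im,c,o=snap('wrist'); cv2.imwrite('pics/w21.png',im)
p=np.load("p2.npy");l,r,B=loc(p,o); M=tool(o); print(l,o["ee_pos"])
up=B[:,0]; x=-B[:,2]; D=np.column_stack([x,np.cross(-up,x),-up]); print(R.from_matrix(M.T@D).as_rotvec().round(3))
t=np.array([p[0],p[1],55])+B@np.array([93,1.,65]); print(t,(M.T@(t-o["ee_pos"])).round(1))
E
```

```text
t: 22.32
ee_pos: [431.5, -102.0, 167.4]
orientation: [2.175, 0.099, -2.175]
ft_force: [-0.5, -0.5, 0.4]
width: 49.7
[ -84.25101173 -200.5890311   128.96052586] [ 431.50862391 -102.02053687  167.37129104]
[-0.019  0.174 -0.002]
[593.84617037 118.78724419 135.16178447] [  32.3 -205.2 -181.7]
```

View pics/w21.png

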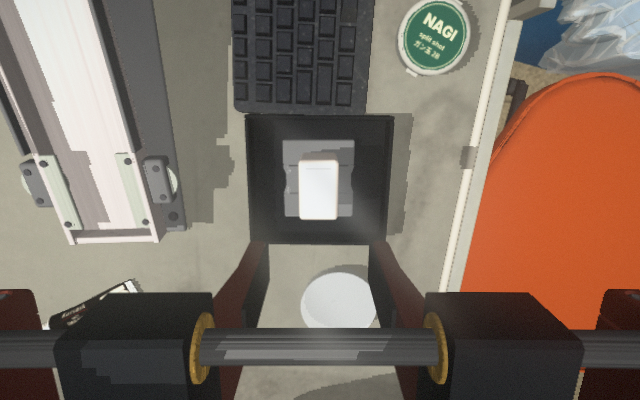

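```bash
python3 -m crank '[[[0,0,0],[-0.005,0.04,0],0.045],[[0,0,0],[-0.005,0.045,0],0.045],[[0,0,0],[-0.005,0.045,0],0.045],[[0,0,0],[-0.004,0.044,-0.001],0.045],[[0,-0.015,-0.012],[0,0,0],0.045],[[0,-0.022,-0.018],[0,0,0],0.045],[[0,-0.026,-0.022],[0,0,0],0.045],[[0,-0.026,-0.022],[0,0,0],0.045]]'
python3 - <<'E'
from g import *
p=np.load("p2.npy");o=ctrl.get_obs();l,r,B=loc(p,o); M=tool(o); print(l,r.round(3).tolist(),o["ee_pos"],o["qvel"].round(2))
t=np.array([p[0],p[1],55])+B@np.array([93,1.,60]); print((M.T@(t-o["ee_pos"])).round(1))
E
```

```text
t: 23.03
ee_pos: [494.1, -4.7, 178.2]
orientation: [2.35, 0.127, -1.975]
ft_force: [0.0, -0.9, -0.1]
width: 45.0
[ -10.51616667 -110.79182349  126.94579704] [[-0.002, -0.002, -1.0], [-0.0, -1.0, 0.002], [-1.0, 0.0, 0.002]] [494.14129988  -4.73485032 178.19109196] [ 0.85  0.25 -0.46 -0.21  0.16  0.97]
[  66.7 -112.  -103.4]
```

```bash
python3 -m crank '[[[0,-0.024,-0.022],[0,0,0],0.045],[[0,-0.022,-0.021],[0,0,0],0.045],[[0,-0.022,-0.021],[0,0,0],0.045],[[0.01,-0.018,-0.016],[0,0,0],0.045],[[0.015,-0.012,-0.012],[0,0,0],0.045],[[0.015,-0.006,-0.006],[0,0,0],0.045],[[0.01,0,0],[0,0,0],0.045],[[0,0,0],[0,0,0],0.045]]'
python3 - <<'E'
from g import *
p=np.load("p2.npy");im,c,o=snap('wrist'); cv2.imwrite('pics/w22.png',im);l,r,B=loc(p,o); M=tool(o); print(l,r.round(3).tolist(),o["ee_pos"],o["qvel"].round(2))
t=np.array([p[0],p[1],55])+B@np.array([93,1.,6.6]); print((M.T@(t-o["ee_pos"])).round(1))
E
```

```text
t: 23.7
ee_pos: [585.4, 109.3, 142.9]
orientation: [2.344, 0.13, -1.979]
ft_force: [-1.1, -0.9, -0.1]
width: 44.7
[85.03794871 -7.4938514  74.28677298] [[-0.006, 0.0, -1.0], [-0.0, -1.0, -0.0], [-1.0, 0.0, 0.006]] [585.38524877 109.30404016 142.9248748 ] [-0.02 -0.04  0.    0.    0.03 -0.  ]
[67.6 -8.5 -8.4]
```

View pics/w22.png

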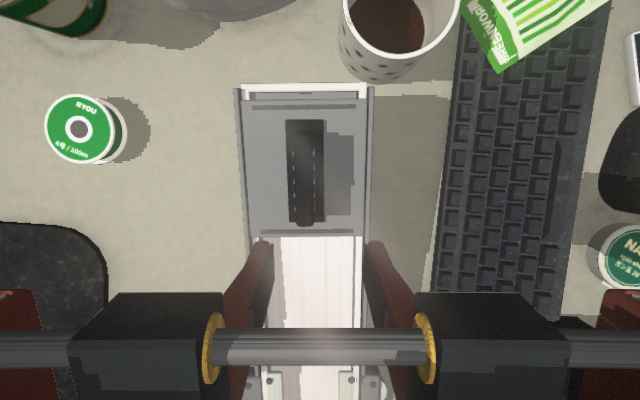

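```bash
python3 -m crank '[[[0,-0.0045,-0.0045],[0,0,0],0.045],[[0,-0.004,-0.0045],[0,0,0],0.045],[[0.01,0,0],[0,0,0],0.045],[[0.014,0,0],[0,0,0],0.045],[[0.014,0,0],[0,0,0],0.045],[[0.012,0,0],[0,0,0],0.045],[[0.01,0,0],[0,0,0],0.045],[[0.007,0,0],[0,0,0],0.04]]'
python3 -m crank '[[[0,0,0],[0,0,0],0.03],[[0,0,0],[0,0,0],0.02],[[0,0,0],[0,0,0],0.004],[[0,0,0],[0,0,0],0.004],[[0,0,0],[0,0,0],0.004],[[0,0,0],[0,0,0],0.004],[[0,0,0.002],[0,0,0],0.004],[[0,0,0.004],[0,0,0],0.004]]'
python3 - <<'E'
from g import *
p=np.load("p2.npy");im,c,o=snap('wrist'); cv2.imwrite('pics/w23.png',im);l,r,B=loc(p,o); print(l,o["width"],o["ft_force"])
E
```

```text
t: 24.42
ee_pos: [606.2, 119.9, 79.5]
orientation: [2.347, 0.129, -1.976]
ft_force: [-0.1, 0.6, 0.7]
width: 41.8
t: 25.08
ee_pos: [601.9, 120.2, 80.6]
orientation: [2.352, 0.131, -1.971]
ft_force: [2.2, 5.1, 0.7]
width: 12.1
[91.5392603   1.5452834   9.88593157] 12.103091871780498 [2.22752412 5.07937138 0.69844589]
```

View pics/w23.png

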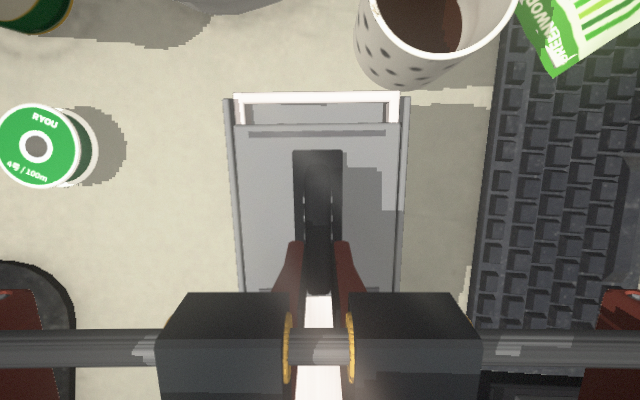

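```bash
python3 -m crank '[[[0,0,0.006],[0,0,0],0.004],[[0,0,0.009],[0,0,0],0.004],[[0,0,0.01],[0,0,0],0.004],[[0,0,0.01],[0,0,0],0.004],[[0,0,0.01],[0,0,0],0.004],[[0,0,0.01],[0,0,0],0.004],[[0,0,0.01],[0,0,0],0.004],[[0,0,0.01],[0,0,0],0.004]]'
python3 -m crank '[[[0,0,0.01],[0,0,0],0.004],[[0,0,0.01],[0,0,0],0.004],[[0,0,0.008],[0,0,0],0.004],[[0,0,0.005],[0,0,0],0.004],[[0,0,0.004],[0,0,0],0.004],[[0,0,0.003],[0,0,0],0.004],[[0,0,0.003],[0,0,0],0.004],[[0,0,0],[0,0,0],0.004]]'
python3 - <<'E'
from g import *
p=np.load("p2.npy");im,c,o=snap('wrist'); cv2.imwrite('pics/w24.png',im);l,r,B=loc(p,o); print(l,o["width"],o["ft_force"])
E
```

```text
t: 25.8
ee_pos: [526.5, 111.0, 67.2]
orientation: [2.349, 0.129, -1.973]
ft_force: [0.6, 1.1, 5.1]
width: 11.6
t: 26.47
ee_pos: [485.3, 106.0, 59.9]
orientation: [2.35, 0.129, -1.971]
ft_force: [2.9, -2.9, 2.2]
width: 11.9
[-27.69727898   0.20647588   9.82778717] 11.875603199759516 [ 2.91490751 -2.9491946   2.23849572]
```

View pics/w24.png

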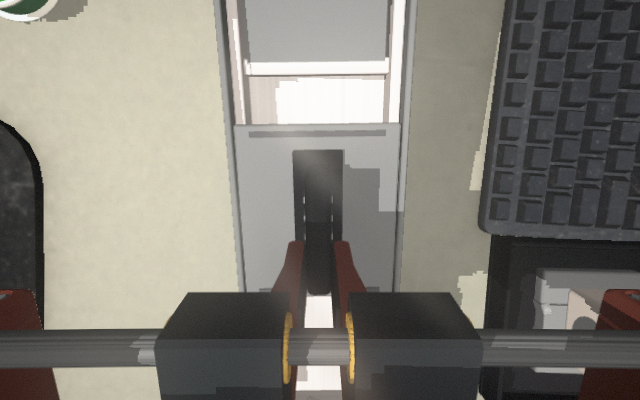

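```bash
python3 -m crank '[[[0,0,0.001],[0,0,0],0.004],[[0,0,0.0015],[0,0,0],0.004],[[0,0,0.0015],[0,0,0],0.004],[[0,0,0.0015],[0,0,0],0.004],[[0,0,0.001],[0,0,0],0.004],[[0,0,0.001],[0,0,0],0.004],[[0,0,0],[0,0,0],0.004],[[0,0,0],[0,0,0],0.004]]'
python3 - <<'E'
from g import *
p=np.load("p2.npy");im,c,o=snap('wrist');l,r,B=loc(p,o); print(l,o["width"],o["ft_force"])
E
```

```text
t: 27.18
ee_pos: [485.3, 106.1, 60.0]
orientation: [2.362, 0.13, -1.958]
ft_force: [25.3, -6.8, -14.6]
width: 11.5
[-27.66757836   0.31558426   9.98044799] 11.521436094110475 [ 25.3072091   -6.78435578 -14.59070325]
```

```bash
python3 -m crank '[[[0,0,-0.003],[0,0,0],0.004],[[0,0,-0.002],[0,0,0],0.004],[[0,0,0],[0,0,0],0.004],[[0,0,0],[0,0,0],0.004],[[0,0,0],[0,0,0],0.02],[[0,0,0],[0,0,0],0.03],[[0,0,0],[0,0,0],0.04],[[0,0,0],[0,0,0],0.04]]'
python3 -m crank '[[[-0.008,0,0],[0,0,0],0.04],[[-0.015,0,0],[0,0,0],0.04],[[-0.02,0,0],[0,0,0],0.04],[[-0.025,0,0],[0,0,0],0.04],[[-0.025,0,0],[0,0,0],0.04],[[-0.025,0,0],[0,0,0],0.04],[[-0.025,0,0],[0,0,0],0.04],[[-0.025,0,0],[0,0,0],0.04]]'
python3 -m crank '[[[-0.02,0,0],[0,0,0],0.04],[[-0.01,0,0],[0,0,0],0.04],[[0,0,0],[0,0,0],0.04],[[0,0,0],[0,0,0],0.04],[[0,0,0],[0,0,0],0.04],[[0,0,0],[0,0,0],0.04],[[0,0,0],[0,0,0],0.04],[[0,0,0],[0,0,0],0.04]]'
python3 - <<'E'
from g import *
p=np.load("p2.npy");im,c,o=snap('wrist'); cv2.imwrite('pics/w25.png',im);l,r,B=loc(p,o); print(l,o["width"],o["ft_force"])
s=3.5;x0,y0,x1,y1=230,80,420,250
I=cv2.resize(im[y0:y1,x0:x1],None,fx=s,fy=s,interpolation=cv2.INTER_CUBIC)
for q,col in ((0,(0,255,0)),(5,(0,0,255))):
  u=proj(c,np.array([world(p,sw(*P)) for P in [(-62+q,40,24),(-62+q,-40,24),(38+q,-40,24),(38+q,40,24)]])); cv2.polylines(I,[np.round((u+.5-(x0,y0))*s-.5).astype(int)],False,col,1)
cv2.imwrite("pics/w25o.png",I)
im,c,o=snap('scene'); crop(im,200,100,380,235,4.3,"s25.png")
E
```

```text
t: 27.9
ee_pos: [481.2, 106.2, 58.5]
orientation: [2.346, 0.129, -1.977]
ft_force: [-0.7, -0.1, -0.5]
width: 35.4
t: 28.57
ee_pos: [452.8, 103.2, 226.1]
orientation: [2.348, 0.129, -1.975]
ft_force: [1.2, 1.7, 0.0]
width: 40.1
t: 29.23
ee_pos: [448.3, 102.6, 253.1]
orientation: [2.346, 0.129, -1.977]
ft_force: [0.1, 0.1, 0.5]
width: 40.0
[-30.71665997   0.89602764 206.5513712 ] 40.00557485165068 [0.14218742 0.05852424 0.50533202]
```

View pics/w25o.png

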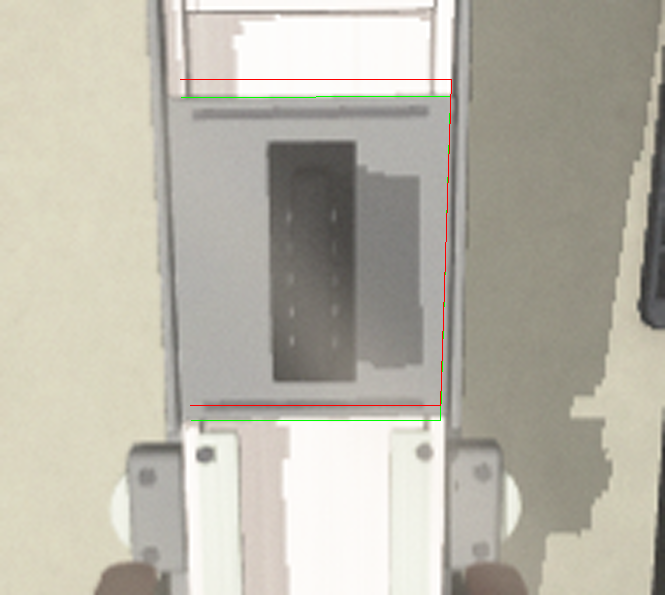

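View pics/s25.png

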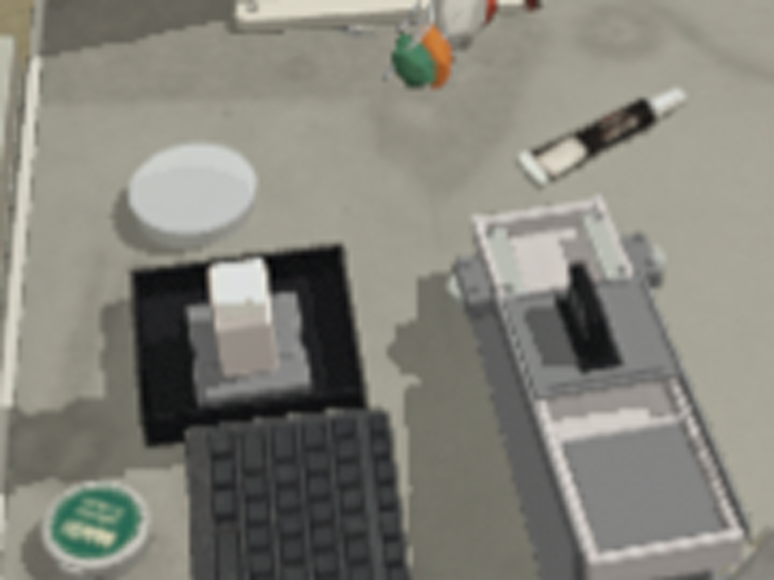

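View pics/w25.png

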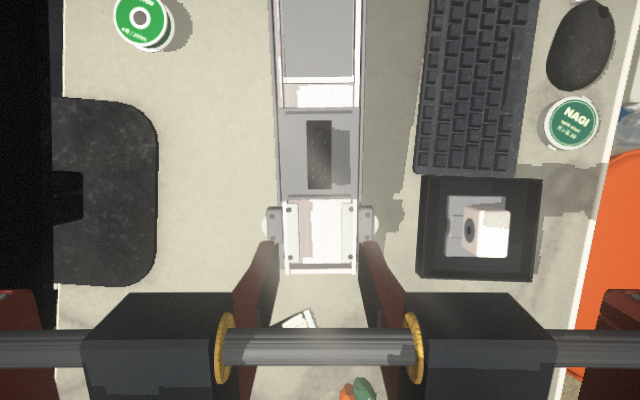

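```bash
python3 - <<'E'
from g import *
im,c,o=snap('top'); d=cv2.absdiff(im,it).max(2); 
for n,(u,v) in dict(mug=(312,152),spool=(217,196),mouse=(402,190),tin=(404,222),disc=(386,324)).items(): print(n,d[v-18:v+18,u-18:u+18].mean().round(1),d[v-18:v+18,u-18:u+18].max())
E
python3 -c "
from workcell import workorder
print(workorder.close_job())"
```

```text
mug 5.7 14
spool 6.3 8
mouse 5.1 9
tin 6.4 43
disc 6.4 9
the job is handed in; nothing more can be done
None
```

The job is done and handed in at about 29 s of the 67 s allowed. No verdict came back.

- **Shutter open:** I slid it up by its grip tab to the stop. The force rose to about 11 N there, and the tab had travelled the full distance.
- **Cassette freed:** closed fingers low on the rear of the body pushed it off the catches at about 9 N. It ended near s = -5 mm, clear of the lips by about 22 mm.
- **Cassette placed:** I gripped it across the body (35.8 mm), lifted it out, levelled it and lowered it near the middle of the tray. Contact was about 5 N before I let go. The last pictures show it standing on its foot plate.
- **Shutter shut:** I slid it down to the stop, pressing with about 30 N at the end. Both plate edges match the shut position to within about 1 mm.
- **Bystanders:** the top picture before and after shows no shift of the mug, spool or mouse. At the tin a few pixels differ more (up to 43 levels, mean 6), and I did not look into it. The tin looks in place in the later pictures.
- **At hand-in:** the hand was clear of everything.

Two things disagreed with the description:

- **Finger length:** the fingertips end about 28 mm short of the reported TCP. All three cameras agreed, and the first grasp at the tab closed above it without touching anything. I allowed for this from then on.
- **Shutter start:** it began about 11 mm open rather than fully shut.

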